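# Clear the warming plate and start it with its refitted knob

## Task

The warming plate beside the samovar must be cleared before it is started. Stack the two tea tins that stand on it squarely onto the third tin, the one on the wooden coaster, so that the three make one straight column; then take the loose knob, turn it so that its nose points the same way as the flat of the bare D-shaped spindle, push it fully home on the spindle and press it well down against the spring. Finish while still holding the knob pressed down with the gripper, and leave everything else on the table where it is.

Things in the scene. Friction and masses are not known exactly. Their poses are not given: they have to be found in the camera images.
- tin_a_mid (a point): Closed rectangular tea tin of bare grey metal with a flat lid, 52 (x) x 78 (y) x 46 mm high, 0.1 to 0.25 kg; point at its centre, 23 mm above its underside; z up, y along the long side. It starts on the warming plate, the one nearer the spindle. Either of the two tins may go on the column first.
- tin_b_mid (a point): Closed rectangular tea tin of bare grey metal with a flat lid, 52 (x) x 78 (y) x 46 mm high, 0.1 to 0.25 kg; point at its centre, 23 mm above its underside; z up, y along the long side. It starts on the warming plate, the one farther from the spindle.
- tin_base_mid (a point): Closed rectangular tea tin of bare grey metal with a flat lid, 52 (x) x 78 (y) x 46 mm high, 0.1 to 0.25 kg; point at its centre, 23 mm above its underside; z up, y along the long side. It starts alone on the coaster, its long side along the coaster's, and is the foot of the column.
- coaster: Fixed rectangular dark wooden coaster, 90 (x) x 110 (y) x 8 mm, lying on the table; origin at the centre of its underside. The stack of round coasters is another thing.
- warmer: Fixed electric warming plate: white enamel case 190 (x) x 360 (y) mm, its top 45 mm above the table. A dark raised plate, 165 x 235 mm, 50 mm above the table, carries the two tins; it is centred at y = +55 mm. At y = -125 mm is the bare control spindle. Origin at the centre of the underside.
- spindle_top (a point): Centre of the top end of the upright brass D-shaped spindle: 18 mm diameter with one flat 3 mm from the axis, on the +x side (x points from the axis out through the flat, z up); its top 1.5 mm is bevelled. It stands 24 mm out of the bezel. It does not turn, but can be pressed down 6 mm against a spring.
- bezel: Fixed round steel disc about the spindle on the right end of the warming plate's top, 88 mm diameter, 3 mm thick (top 48 mm above the table), with a raised dark rib 5 mm high, 8 mm wide, 34 to 43 mm from the axis, on the side of the spindle's flat. Origin on the axis at its underside; x towards the rib.
- spindle (a joint): How far the spindle is pressed down, in m: 0 released, 0.006 at the stop. The spring needs about 4 N to start and 10 N at the stop; it comes back when let go.
- knob_mid (a point): Loose black knob standing upright on the table, bore down, 44 mm tall, 60 g: a round skirt of 47 mm diameter, 20 mm high, and on it a grip bar 42 (x) x 12 (y) x 24 mm high. Point on its axis, 22 mm above the underside; z up, x towards the nose. When fully home it lies 6 mm above spindle_top, the skirt 8 mm clear of the bezel until the spindle is pressed.
- knob_nose (a point): Outer end of the nose that sticks out of the knob's skirt, 32 mm from its axis, 14 mm above its underside. The bore in the underside is D-shaped, 16 mm deep, 1 mm wider than the spindle all round, its flat on the nose's side; a fine white line lies on that half of the bar's top.
- glass_cup: Bystander: green glass in a metal holder, 100 mm tall, 75 mm wide plus handle; origin under its centre.
- sugar_bowl: Bystander: steel bowl, 96 mm wide, 55 mm high; origin under its centre.
- spare_coasters: Bystander: three round wooden coasters in a stack, 86 mm wide, 24 mm high; origin under its centre.
- jam_jar: Bystander: closed amber glass jar, 66 mm wide, 85 mm high; origin under its centre.
- saucer: Bystander: white saucer, 136 mm wide, 16 mm high; origin under its centre.
- teaspoon: Bystander: steel teaspoon 140 mm long, lying along its x.
There are look-alikes about, which are no part of the job. Of the things that look like the part that bears knob_mid, the larger one is meant.

How it is judged:
On the way, in this order (a step that is already met when the one before it is completed fails the run):
1. one tin from the plate stands squarely on the tin on the coaster, let go (((horizontal distance between tin_a_mid and tin_base_mid below 0.008 m and z of tin_a_mid in the frame of tin_base_mid between 0.043 and 0.049 m and angle between the x axis of tin_a_mid and the x axis of tin_base_mid, either way round below 0.15 rad and angle between each of tin_a_mid, tin_base_mid's own z axis and vertical below 0.06 rad and contact force between tin_a and the fingers below 0.2 N and linear speed of tin_a below 0.02 m/s and horizontal distance between tin_base_mid and coaster below 0.025 m and height (world z) of tin_base_mid below 0.036 m) or (horizontal distance between tin_b_mid and tin_base_mid below 0.008 m and z of tin_b_mid in the frame of tin_base_mid between 0.043 and 0.049 m and angle between the x axis of tin_b_mid and the x axis of tin_base_mid, either way round below 0.15 rad and angle between each of tin_b_mid, tin_base_mid's own z axis and vertical below 0.06 rad and contact force between tin_b and the fingers below 0.2 N and linear speed of tin_b below 0.02 m/s and horizontal distance between tin_base_mid and coaster below 0.025 m and height (world z) of tin_base_mid below 0.036 m))), for 0.2 s.
2. the other tin stands squarely on top of it, let go: a column of three (((horizontal distance between tin_a_mid and tin_base_mid below 0.008 m and z of tin_a_mid in the frame of tin_base_mid between 0.043 and 0.049 m and angle between the x axis of tin_a_mid and the x axis of tin_base_mid, either way round below 0.15 rad and angle between each of tin_a_mid, tin_b_mid's own z axis and vertical below 0.06 rad and horizontal distance between tin_b_mid and tin_a_mid below 0.008 m and z of tin_b_mid in the frame of tin_a_mid between 0.043 and 0.049 m and angle between the x axis of tin_b_mid and the x axis of tin_a_mid, either way round below 0.15 rad) or (horizontal distance between tin_b_mid and tin_base_mid below 0.008 m and z of tin_b_mid in the frame of tin_base_mid between 0.043 and 0.049 m and angle between the x axis of tin_b_mid and the x axis of tin_base_mid, either way round below 0.15 rad and angle between each of tin_b_mid, tin_a_mid's own z axis and vertical below 0.06 rad and horizontal distance between tin_a_mid and tin_b_mid below 0.008 m and z of tin_a_mid in the frame of tin_b_mid between 0.043 and 0.049 m and angle between the x axis of tin_a_mid and the x axis of tin_b_mid, either way round below 0.15 rad)) and horizontal distance between tin_base_mid and coaster below 0.025 m and angle between tin_base_mid's own z axis and vertical below 0.06 rad and height (world z) of tin_base_mid below 0.036 m and contact force between each of tin_a, tin_b, tin_base and the fingers below 0.2 N and linear speed of each of tin_a, tin_b, tin_base below 0.02 m/s), for 0.2 s.
3. the knob is fully home on the spindle, its nose on the side of the flat, and pressed down (z of knob_mid in the frame of spindle_top between 0.003 and 0.0085 m and horizontal distance between knob_mid and spindle_top below 0.004 m and x of knob_nose in the frame of spindle_top above 0.025 m and angle between the x axis of knob_mid and the x axis of spindle_top, either way round below 0.4 rad and angle between knob_mid's own z axis and vertical below 0.12 rad and value of joint spindle above 0.003 m and contact force between knob and spindle above 3 N and contact force between knob and the fingers above 2 N), for 0.2 s.
At the end, for the whole second after the job is handed in: Three tins in a column on the coaster, each within 8 mm and 0.15 rad of the one below, upright, still, let go. Knob on the spindle within 2.5 mm of home, 4 mm of its axis and 0.4 rad of the flat, upright, still held with the spindle pressed over 3 mm, with over 3 N. Others moved under 30 mm (all of step 2 and all of step 3); the arm keeps its last pose, push and grip.
It fails at once if a bystander is moved by more than 30 mm (distance of any of glass_cup, sugar_bowl, spare_coasters, jam_jar, saucer, teaspoon from where it was at the start of the episode above 0.03 m).
It also fails if it takes over 72 s, if anything falls off the work surface, if the arm or the gripper's body presses on something with over 40 N, if the wrist force passes 120 N, or if a joint passes its speed limit or range.

## Robot

A 6-joint arm with a two-finger parallel gripper is mounted at the origin on the work surface. World frame = base frame: x ahead of the robot, y to its left, z up, the work surface at z = 0. Lengths are in m, angles in rad, forces in N, time in s.
With the tool pointing down it reaches from about 0.35 to 0.975 m from the base axis. Payload 4.9 kg.
Tool frame: the origin (TCP) lies midway between the tips of the shut fingers; the grasp point (between the pads) lies 19 mm behind it; y points along the fingers, z is the direction in which the jaws open and shut, and the axes are right-handed (so a half turn about y gives the same grasp; the last joint's range is limited). The gripper opens to 85 mm and grips with 20 to 120 N. Pads are 22 mm wide; open, the fingers measure 114 mm over their backs; the gripper's body (76 mm by 85 mm) begins 54 mm behind the grasp point. The pads swing forward as they close: fully open they stand 13 mm farther back than shut.
Start: joints at [-1.362, 0.053, 1.613, -0, 1.476, -0.119], TCP at [0.201, -0.592, 0.231] pointing down, gripper open.
Joint ranges: [-3.01, 3.01], [-1.01, 2.22], [0.06, 2.58], [-1.02, 4.17], [0.09, 2.62], [-3.14, 3.14]. Speed limits (rad/s): [2.57, 2.57, 3.14, 3.14, 3.14, 3.14].

## Interface

Orientations are given as a unit quaternion [w, x, y, z].
In Python, from plant import * gives the robot as it stands.
- The arm moves only by the shell command python3 -m crank 'ROWS'. ROWS is JSON, a list that holds one entry, the list of rows, each a list of 5 numbers: the gripper command: -1 is shut, 1 is fully open, values between are in proportion, then the shift along the tool's x, y, z in cm, then the turn about the tool's y in degrees. In form: [[[jaw, dx, dy, dz, twist], ...]]. A call has 1 to 8 rows; each row shifts and turns the commanded pose from where the row before left it, along the tool's axes as they then stand; what a row does not reach is not made up. A row lasts 1/8 s, in which the tool goes at most 62.5 mm and 10.7 degrees, less where a joint would pass 70% of its speed; a pose out of reach is approached as far as the arm can. A call with a gripper value outside its range is refused whole. The fingers move at their own pace and stop on an object; the grip force is fixed at half the most. Time passes only in rows, so rows that do not move let the fingers close. It gives the time, the measured TCP pose, the force and the opening at its end, in the units of the state.
- state(): the state, without advancing time (a new reading comes with each control period).
- grab_frame(name): name is "scene" or "top"; returns a dict with "frame" (384x512x3 uint8, red, green, blue), "fx", "fy", "cx", "cy" (pixels), "pose" (4x4, takes a point from camera to world coordinates). Camera axes: x right, y up, looking along -z (the intrinsics and any distortion apply to the point x, -y, -z); pixel columns grow to the right and rows downward; lengths in m; the calibration is good to about 2 mm. A picture is of the moment at which its call begins. There is no depth.
- job_done(): hands the job in, once; it reports no verdict.
The state is a dict: "time": time; "joint_pos": joint angles; "joint_vel": joint speeds; "joint_efforts": joint torques, N m; "tool_pos": TCP position; "tool_rot": TCP orientation; "contact_force": force on the tool from outside, world axes, zero at the start; "ft_torque": the same for the moment, N m; "gripper_width": opening from 0.0 (shut) to 1.0 (fully open).
Only numpy, scipy, OpenCV 4.12 (cv2) and the standard library are available. Lean on these libraries where they do the work, as an engineer would, in place of code of your own. Each camera call takes 0.05 s, during which the arm holds its last target.

## Working session

There is one attempt and no reset: what is moved stays moved. The work goes in short steps, Python scripts to look and compute and a shell command to move; the robot and the scene stay as the last step left them, time stands still between calls to the robot, and variables do not carry over. Pictures are saved under pics/ and viewed, and the job is handed in when it is done.

```bash
ls; mkdir -p pics; python3 - <<'E'
from plant import *
import cv2, json, pickle
s=state()
for k,v in s.items(): print(k,v)
for n in("scene","top"):
    g=grab_frame(n); pickle.dump(g,open(f'pics/{n}0.pkl','wb'))
    print(n,{k:v for k,v in g.items() if k!='frame'})
    cv2.imwrite(f'pics/{n}0.png',cv2.resize(g['frame'][:,:,::-1],(800,600),interpolation=cv2.INTER_CUBIC))
E
```

```text
pics
time 0.0
joint_pos [-1.36200603e+00  5.33296085e-02  1.61428402e+00  1.40432035e-05
  1.47601141e+00 -1.18998271e-01]
joint_vel [ 9.65872709e-05 -2.18335491e-05 -1.51381374e-04 -1.11862970e-03
  9.64829883e-04 -1.05173882e-03]
joint_efforts [ 4.37306071e-04 -3.93678153e+01 -3.70174634e+01 -1.07299599e-05
  7.12155743e-03 -7.37081564e-06]
tool_pos [ 0.20109429 -0.59110906  0.23008588]
tool_rot [ 0.11534479 -0.11539941  0.69834888 -0.69691277]
contact_force [-0.20788698  0.28311711  0.61255543]
ft_torque [ 0.05329549 -0.0208549  -0.02737864]
gripper_width 1.001550513402756
scene {'fx': 360.0471550109846, 'fy': 360.0471550109846, 'cx': 255.65816829601502, 'cy': 193.4355861784228, 'pose': array([[-0.75179316, -0.49905167,  0.43099243,  1.03252344],
       [ 0.65934468, -0.56054164,  0.50105654,  0.57174589],
       [-0.0084639 ,  0.66086345,  0.75045844,  0.93244797],
       [ 0.        ,  0.        ,  0.        ,  1.        ]])}
top {'fx': 368.0385434123674, 'fy': 368.0385434123674, 'cx': 245.92749223483122, 'cy': 194.97905074198852, 'pose': array([[-0.01416733,  0.99555178, -0.09314474,  0.41552466],
       [-0.99978   , -0.01554502, -0.01408195, -0.02050852],
       [-0.01546725,  0.09292474,  0.99555299,  1.45172758],
       [ 0.        ,  0.        ,  0.        ,  1.        ]])}
```

View pics/scene0.png

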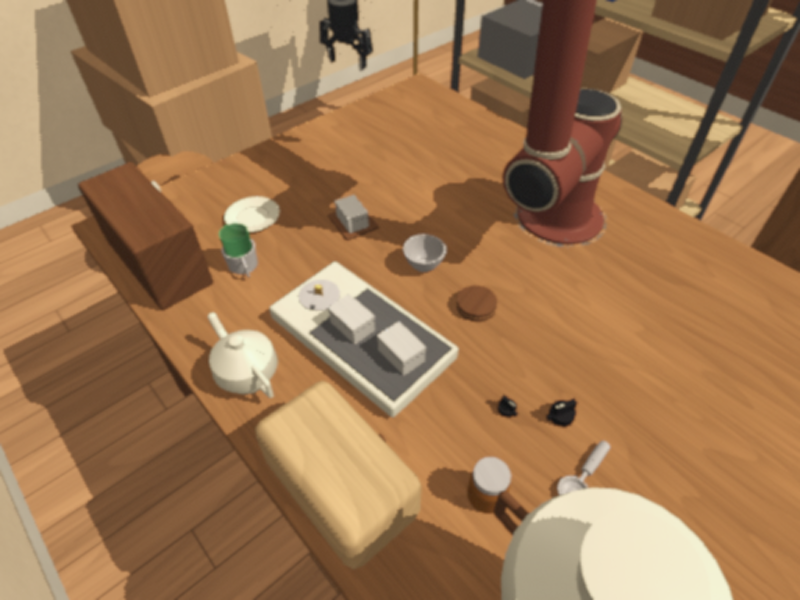

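View pics/top0.png

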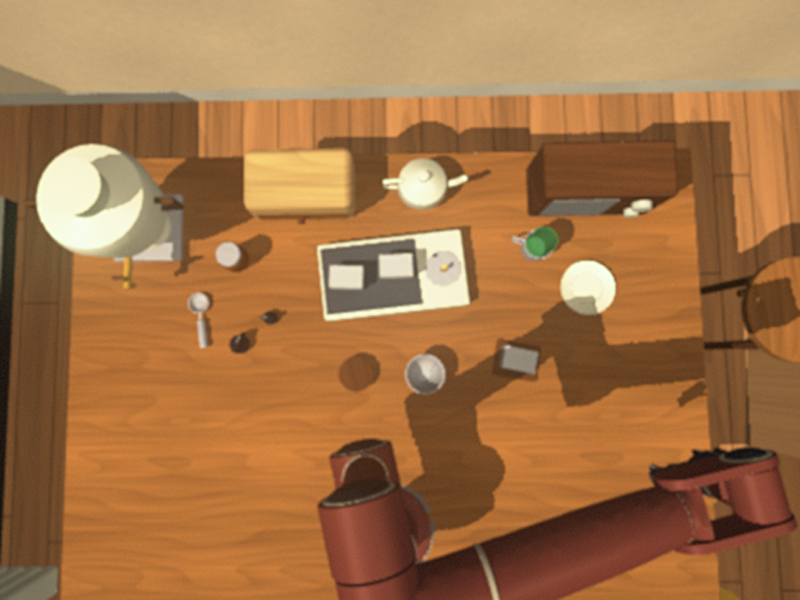

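The top view shows the tins at (346,277) and (396,264), the bezel at (442,267) and the base tin at (519,359). There are two black knob-like things, at (239,342), which is larger, and (270,317), which is smaller. Close crops next.

```bash
cat > h.py <<'E'
import numpy as np, cv2, pickle
from scipy.optimize import least_squares
from scipy.spatial.transform import Rotation as R
def proj(g,P):
    P=np.atleast_2d(P); T=g['pose']; c=(P-T[:3,3])@T[:3,:3]
    return np.c_[g['cx']+g['fx']*c[:,0]/-c[:,2], g['cy']-g['fy']*c[:,1]/-c[:,2]]
def ray(g,uv,z):
    uv=np.atleast_2d(uv).astype(float); T=g['pose']
    d=np.c_[(uv[:,0]-g['cx'])/g['fx'],-(uv[:,1]-g['cy'])/g['fy'],-np.ones(len(uv))]@T[:3,:3].T
    return T[:3,3]+d*((z-T[2,3])/d[:,2])[:,None]
def crop(g,x0,y0,w,h,k,name,polys=()):
    im=g['frame'][y0:y0+h,x0:x0+w,::-1]
    im=cv2.resize(im,None,fx=k,fy=k,interpolation=cv2.INTER_CUBIC)
    for p in polys:
        q=((proj(g,p)-[x0,y0]+.5)*k-.5)
        cv2.polylines(im,[np.round(q*8).astype(int)],True,(0,0,255),1,cv2.LINE_AA,3)
    st=10
    for x in range(-(-x0//st)*st,x0+w,st):
        cv2.putText(im,str(x),(int((x-x0+.5)*k),9),0,.35,(255,255,0),1); cv2.line(im,(int((x-x0+.5)*k),10),(int((x-x0+.5)*k),16),(255,255,0),1)
    for y in range(-(-y0//st)*st,y0+h,st):
        cv2.putText(im,str(y),(0,int((y-y0+.5)*k)+4),0,.35,(255,255,0),1); cv2.line(im,(25,int((y-y0+.5)*k)),(31,int((y-y0+.5)*k)),(255,255,0),1)
    cv2.imwrite(name,im)
def load(n): return pickle.load(open(f'pics/{n}.pkl','rb'))
E
python3 - <<'E'
from h import *
t=load('top0');s=load('scene0')
crop(t,195,140,115,70,7,'pics/t_w.png')
crop(t,140,190,50,45,12,'pics/t_k.png')
crop(t,310,212,45,40,14,'pics/t_b.png')
crop(s,165,160,140,105,5.7,'pics/s_w.png')
crop(s,310,245,70,45,11,'pics/s_k.png')
crop(s,200,115,55,45,13,'pics/s_b.png')
E
```

```text
(no output)
```

View pics/t_w.png

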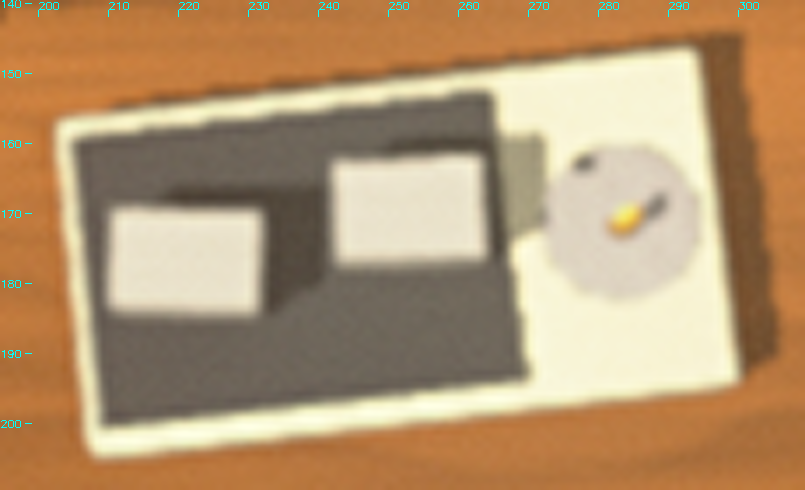

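View pics/t_k.png

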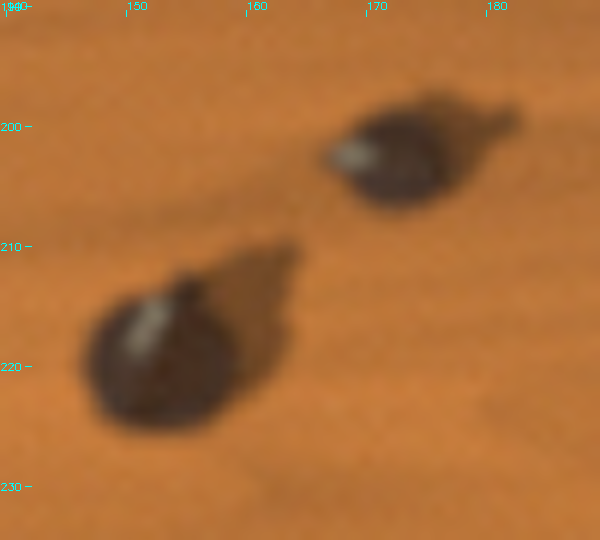

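View pics/t_b.png

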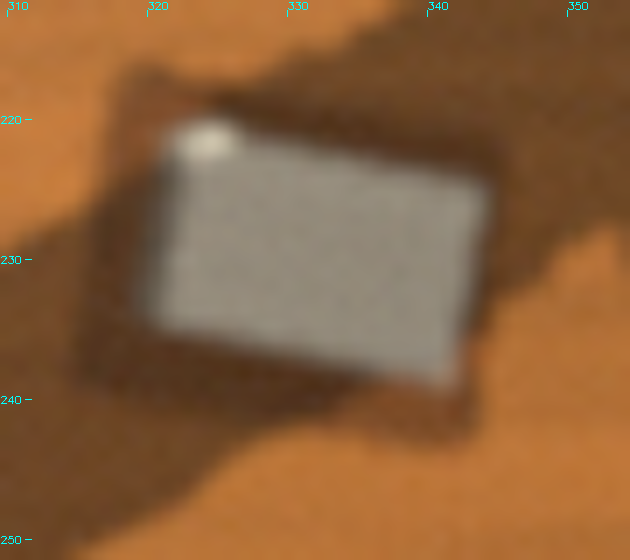

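View pics/s_w.png

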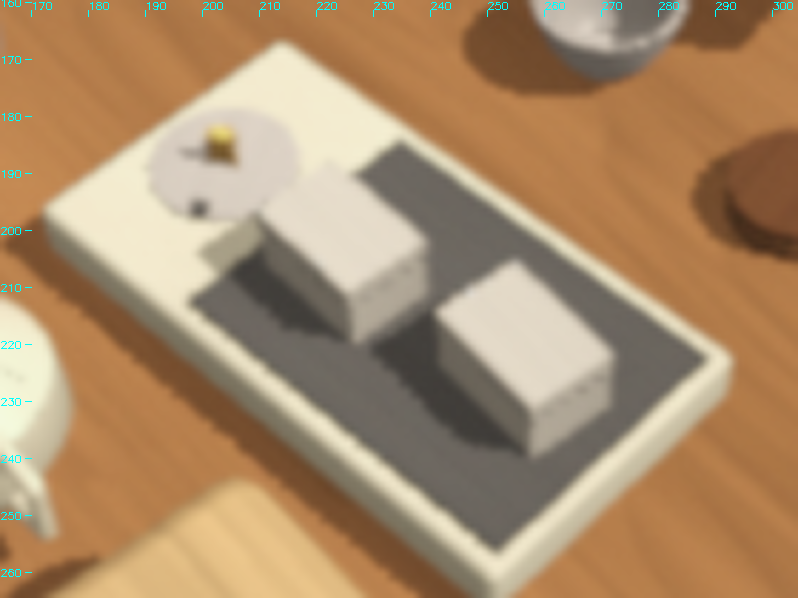

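View pics/s_k.png

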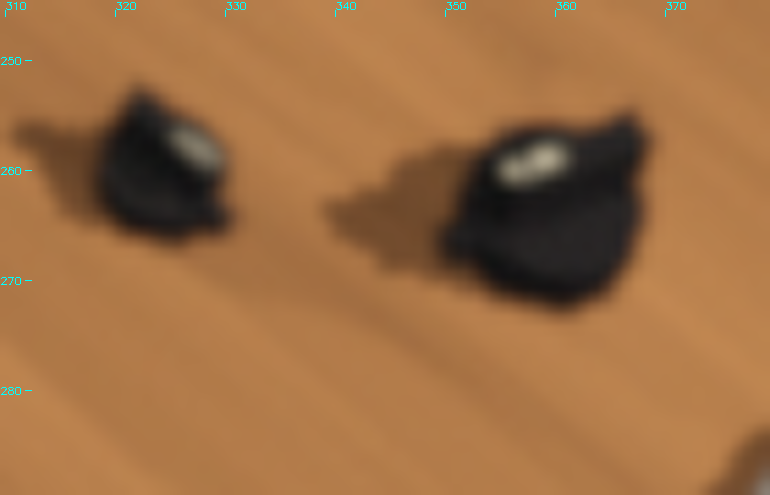

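View pics/s_b.png

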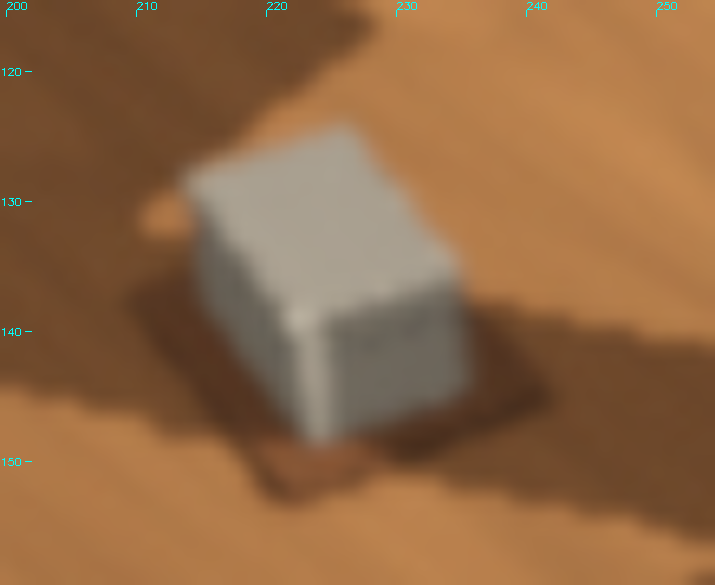

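```bash
cat > fit.py <<'E'
from h import *
t=load('top0');s=load('scene0')
def px(k,x0,y0,l): return np.array(l)/k+np.array([x0,y0])-.5
def corners(hx,hy): return np.array([[hx,hy],[hx,-hy],[-hx,-hy],[-hx,hy]])
def rect(p,hx,hy,z):
    c,sn=np.cos(p[2]),np.sin(p[2]); q=corners(hx,hy)*p[3]
    return np.c_[p[0]+c*q[:,0]-sn*q[:,1],p[1]+sn*q[:,0]+c*q[:,1],np.full(4,z)]
def fit(obs,hx,hy,z,p0):
    # obs: list of (cam, 4 px in order matching corners)
    r=least_squares(lambda p:np.concatenate([(proj(g,rect(p,hx,hy,z))-o).ravel() for g,o in obs]),p0)
    return r.x,np.sqrt(np.mean(r.fun**2)*2)
T=lambda l:px(7,195,140,l); TB=lambda l:px(14,310,212,l); S=lambda l:px(5.7,165,160,l); SB=lambda l:px(13,200,115,l)
# order: (+x+y),(+x-y),(-x-y),(-x+y): in top: TL,TR,BR,BL
objs={
'B':(.026,.039,.096,T([(108,207),(262,210),(258,315),(106,312)]),S([(532,407),(436,312),(516,260),(614,352)])),
'A':(.026,.039,.096,T([(332,158),(484,154),(487,260),(336,266)]),S([(352,293),(258,212),(330,160),(430,240)])),
'base':(.026,.039,.054,TB([(175,130),(490,180),(455,388),(160,328)]),SB([(300,322),(183,175),(348,122),(462,268)])),
'warm':(.095,.18,.045,T([(55,120),(697,47),(742,384),(92,458)]),S([(495,577),(45,207),(282,42),(732,360)])),
'dark':(.0825,.1175,.050,T([(74,140),(494,93),(528,378),(104,426)]),S([(497,550),(190,300),(402,142),(708,360)])),
'coast':(.045,.055,.008,TB([(122,60),(505,135),(475,440),(75,385)]),SB([(285,500),(128,300),(290,250),(548,395)])),
}
if __name__=='__main__':
  for n,(hx,hy,z,a,b) in objs.items():
    for nm,o in(('top',[(t,a)]),('scene',[(s,b)]),('both',[(t,a),(s,b)])):
        c=ray(t,a.mean(0),z)[0]
        p,e=fit(o,hx,hy,z,[c[0],c[1],0,1]); print(n,nm,np.round(p[:2]*1000,1),'yaw',round(np.degrees(p[2]),1),'sc',round(p[3],3),'rms px',round(e,2))
  bz=ray(t,T([(623,222)]),.048)[0]; print('bezel',bz, 'rib',ray(t,T([(585,162)]),.053)[0])
E
python3 fit.py
```

```text
B top [611.9  91.5] yaw -2.1 sc 1.056 rms px 0.24
B scene [612.7  85.7] yaw -2.1 sc 1.014 rms px 0.21
B both [612.6  88.2] yaw -2.1 sc 1.03 rms px 0.93
A top [637.5 -29.1] yaw 0.9 sc 1.056 rms px 0.43
A scene [638.3 -32.9] yaw 2.8 sc 1.019 rms px 0.27
A both [638.2 -31.1] yaw 1.9 sc 1.036 rms px 0.72
base top [ 409.4 -324.5] yaw -10.5 sc 1.06 rms px 0.46
base scene [ 408.9 -332.9] yaw -12.6 sc 1.012 rms px 0.2
base both [ 410.1 -327.4] yaw -11.4 sc 1.038 rms px 1.06
warm top [622.7 -21.6] yaw 5.7 sc 0.995 rms px 0.14
warm scene [624.4 -24.8] yaw 5.6 sc 0.987 rms px 0.66
warm both [623.8 -23.5] yaw 5.6 sc 0.99 rms px 0.74
dark top [618.8  31.4] yaw 5.6 sc 0.984 rms px 0.48
dark scene [620.3  29.6] yaw 5.4 sc 0.989 rms px 0.25
dark both [619.8  30.4] yaw 5.5 sc 0.986 rms px 0.51
coast top [ 409.8 -327.4] yaw -9.8 sc 0.989 rms px 0.53
coast scene [ 419.  -330.5] yaw -2.6 sc 0.894 rms px 2.57
coast both [ 413.9 -329.5] yaw -7.1 sc 0.953 rms px 2.53
bezel [ 0.63644087 -0.14654093  0.048     ] rib [ 0.6692823  -0.12604641  0.053     ]
```

```bash
cat >> h.py <<'E'
def box(x,y,yawdeg,z0,h=.046,hx=.026,hy=.039):
    c,s=np.cos(np.radians(yawdeg)),np.sin(np.radians(yawdeg)); q=np.array([[hx,hy],[hx,-hy],[-hx,-hy],[-hx,hy]])
    b=np.c_[x+c*q[:,0]-s*q[:,1],y+s*q[:,0]+c*q[:,1],np.full(4,z0)]; u=b+[0,0,h]
    return [b,u]+[np.array([b[i],u[i]]) for i in range(4)]
E
python3 - <<'E'
from h import *
t=load('top0');s=load('scene0')
P=box(.6126,.0885,-2.1,.05)+box(.638,-.031,1.9,.05)+box(.6235,-.0232,5.6,0,.045,.095,.18)
crop(t,195,140,115,70,7,'pics/o1.png',P)
crop(s,165,160,140,105,5.7,'pics/o2.png',P)
P=box(.4095,-.328,-11,.008)+box(.4095,-.328,-10,0,.008,.045,.055)
crop(t,305,207,55,45,14,'pics/o3.png',P)
crop(s,200,115,55,45,13,'pics/o4.png',P)
E
```

```text
(no output)
```

View pics/o1.png

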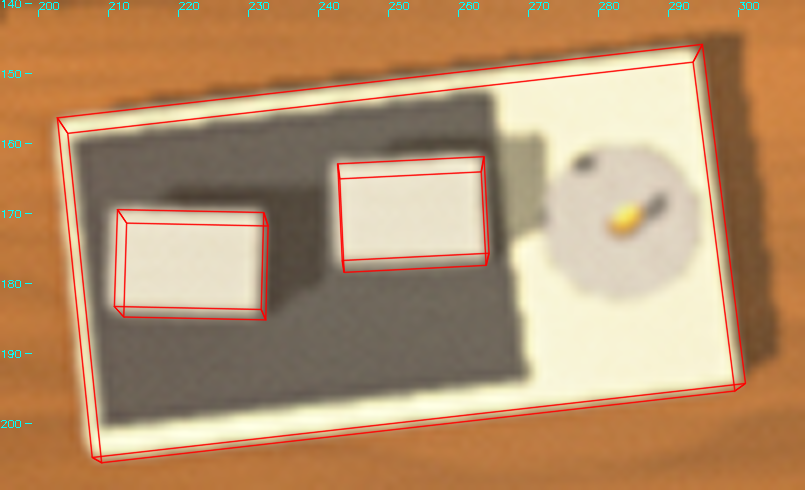

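View pics/o2.png

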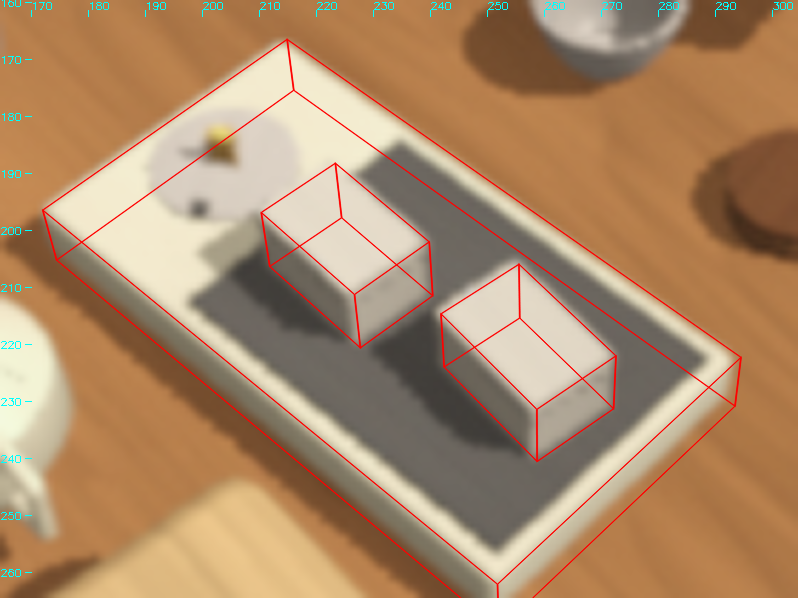

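View pics/o3.png

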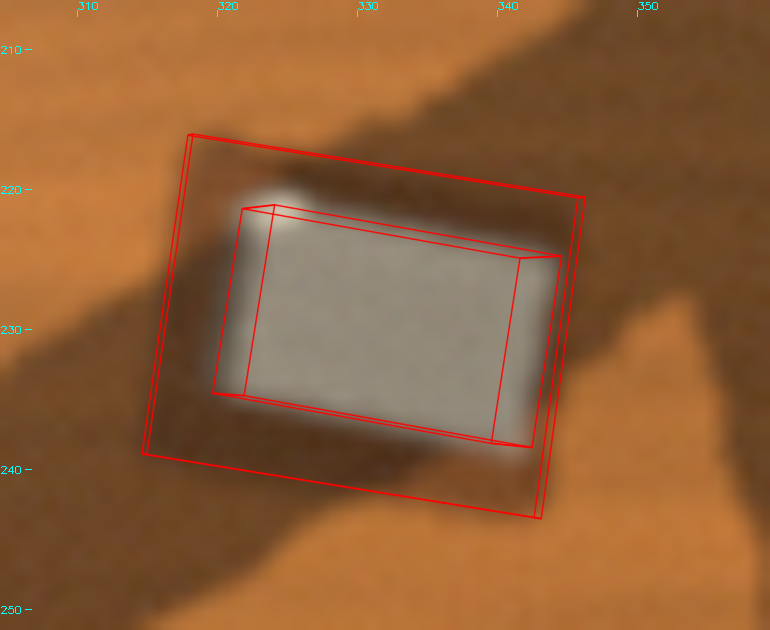

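View pics/o4.png

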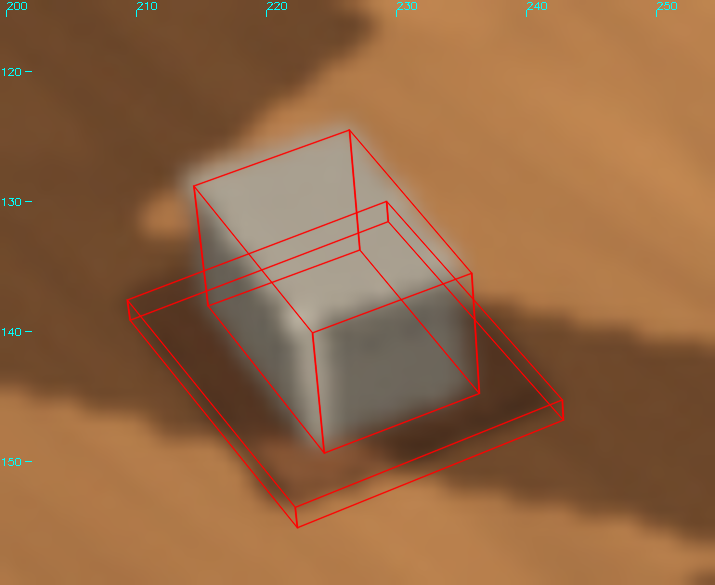

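```bash
cat >> h.py <<'E'
def plan(tx,ty,tz,jawdeg,st=None):
    """total shifts in current tool axes (cm) (before twist) and twist (deg) so jaws (tool z) lie along world direction jawdeg (mod 180)"""
    if st is None:
        from plant import state; st=state()
    q=st['tool_rot']; M=R.from_quat([q[1],q[2],q[3],q[0]]).as_matrix(); p=np.array(st['tool_pos'])
    d=M.T@(np.array([tx,ty,tz])-p)*100
    jz=M[:,2]; cur=np.degrees(np.arctan2(jz[1],jz[0]))
    dj=(jawdeg-cur+90)%180-90   # world ccw
    tw=dj*np.sign(M[2,1])  # twist about tool y; tool y up -> same sign
    print('t',round(st['time'],2),'tcp',np.round(p*1000,1),'jaw dir',round(cur,2),'tooly',np.round(M[:,1],3),'j6',round(float(st['joint_pos'][5]),2),'grip',round(float(st['gripper_width']),3),'F',np.round(st['contact_force'],1))
    print('shift cm (tool x,y,z):',np.round(d,2),'twist deg:',round(tw,2)); return M
E
python3 -c "
from h import *
print(plan(.612,.0885,.20,-2.1).round(3))"
```

```text
t 0.1 tcp [ 201.1 -591.2  230.2] jaw dir -71.22 tooly [-0.     0.002 -1.   ] j6 -0.12 grip 1.001 F [ 0.2 -0.1  0.2]
shift cm (tool x,y,z): [-60.78   3.13 -51.11] twist deg: -69.12
[[-0.947 -0.     0.322]
 [-0.322  0.002 -0.947]
 [-0.    -1.    -0.002]]
```

```bash
python3 -m crank '[[[1,-3.8,0,-3.2,0],[1,-3.8,0,-3.2,0],[1,-3.8,0,-3.2,0],[1,-3.8,0,-3.2,0],[1,-3.8,0,-3.2,0],[1,-3.8,0,-3.2,0],[1,-3.8,0,-3.2,0],[1,-3.8,0,-3.2,0]]]'; python3 -m crank '[[[1,-3.8,0,-3.2,0],[1,-3.8,0,-3.2,0],[1,-3.8,0,-3.2,0],[1,-3.8,0,-3.2,0],[1,-3.8,0,-3.2,0],[1,-3.8,0,-3.2,0],[1,-3.8,0,-3.2,0],[1,-3.8,0,-3.2,0]]]';python3 -m crank '[[[1,0,0,0,-10],[1,0,0,0,-10],[1,0,0,0,-10],[1,0,0,0,-10],[1,0,0,0,-10],[1,0,0,0,-10],[1,0,0,0,-9],[1,0,0,0,0]]]'
python3 -c "
from h import *
print(plan(.612,.0885,.12,-2.1).round(3))"
```

```text
time: 1.1
tool_pos: [0.407, -0.2498, 0.2309]
tool_rot: [0.115, -0.115, 0.698, -0.698]
contact_force: [-0.3, -0.4, 0.6]
gripper_width: 1.002
time: 2.1
tool_pos: [0.6124, 0.0903, 0.2307]
tool_rot: [-0.115, 0.116, -0.698, 0.698]
contact_force: [0.3, -1.0, -0.0]
gripper_width: 1.001
time: 3.1
tool_pos: [0.6117, 0.0888, 0.2307]
tool_rot: [0.489, -0.49, 0.51, -0.51]
contact_force: [-0.5, -0.5, -0.3]
gripper_width: 1.003
t 3.1 tcp [611.7  88.8 230.7] jaw dir -2.33 tooly [-0.001  0.    -1.   ] j6 0.06 grip 1.003 F [-0.5 -0.5 -0.3]
shift cm (tool x,y,z): [ 0.03 11.07  0.04] twist deg: -0.23
[[-0.041 -0.001  0.999]
 [-0.999  0.    -0.041]
 [-0.    -1.    -0.001]]
```

```bash
python3 -m crank '[[[1,0,4,0,0],[1,0,4,0,0],[1,0,3,0,0],[1,0,0,0,0]]]'
cat >> h.py <<'E'
def snap(tag):
    from plant import grab_frame
    out=[]
    for n in('scene','top'):
        g=grab_frame(n); pickle.dump(g,open(f'pics/{n}_{tag}.pkl','wb')); out.append(g)
    return out
E
python3 - <<'E'
from h import *
s,t=snap('1')
crop(s,210,150,90,95,6.2,'pics/s1.png',box(.612,.0885,-2.1,.05))
E
```

```text
time: 3.6
tool_pos: [0.6095, 0.0887, 0.1177]
tool_rot: [0.488, -0.492, 0.512, -0.508]
contact_force: [0.1, -0.7, -0.2]
gripper_width: 1.0
```

View pics/s1.png

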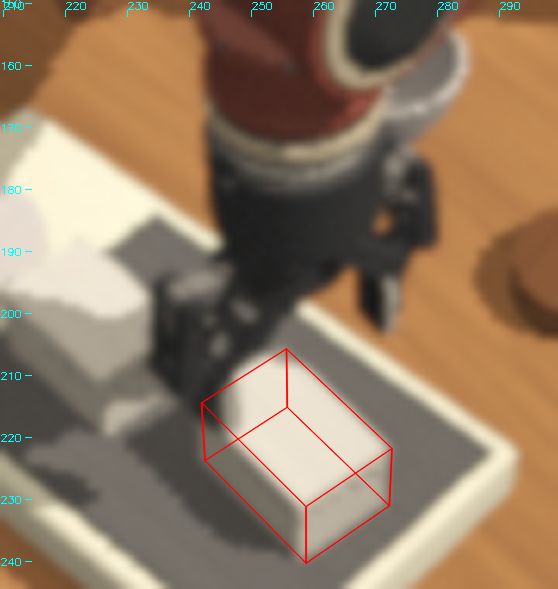

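```bash
python3 - <<'E'
from h import *
s=load('scene_1'); c=np.array([.6095,.0887,.1307]); a=np.radians(-2.3)
ex=np.array([np.cos(a),np.sin(a),0]);ey=np.array([-np.sin(a),np.cos(a),0])
P=[]
for sg in(1,-1):
    P.append(np.array([c+sg*ex*r+ey*w for r,w in((.0425,-.011),(.0425,.011),(.057,.011),(.057,-.011))]))
crop(s,210,150,90,95,8,'pics/s1b.png',P)
E
```

```text
(no output)
```

View pics/s1b.png

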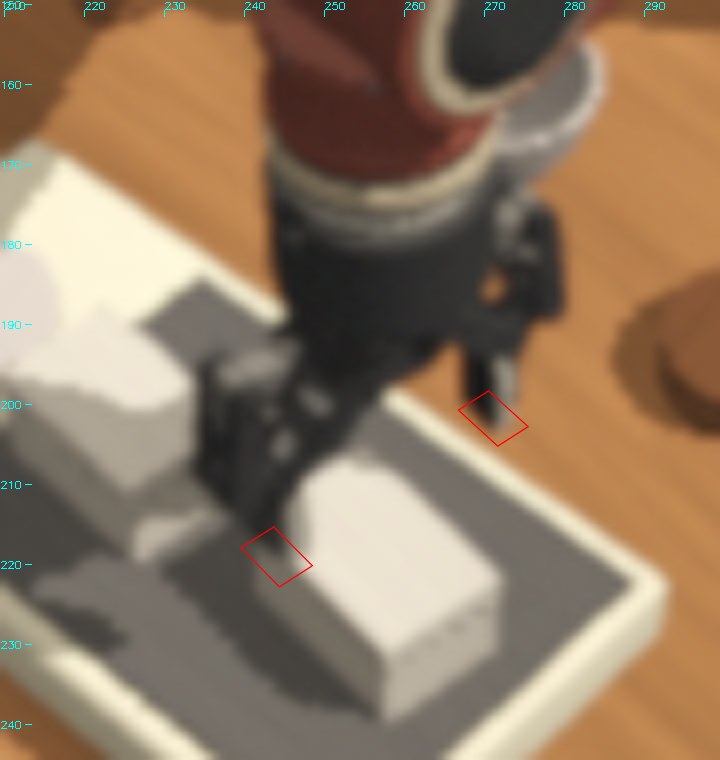

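```bash
python3 -m crank '[[[1,0,3,0.1,0],[1,0,2.8,0.1,0],[1,0,0,0,0],[-1,0,0,0,0],[-1,0,0,0,0],[-1,0,0,0,0],[-1,0,0,0,0],[-1,0,0,0,0]]]'
python3 - <<'E'
from h import *
plan(.612,.0885,.12,-2.1)
s,t=snap('2')
crop(s,210,150,90,95,6.2,'pics/s2.png')
E
```

```text
time: 4.7
tool_pos: [0.6159, 0.0888, 0.0661]
tool_rot: [-0.491, 0.489, -0.509, 0.511]
contact_force: [0.2, 0.3, 7.3]
gripper_width: 0.597
t 4.7 tcp [615.9  88.8  66.1] jaw dir -2.22 tooly [ 0.004  0.    -1.   ] j6 0.06 grip 0.597 F [0.2 0.3 7.3]
shift cm (tool x,y,z): [ 0.04 -5.39 -0.36] twist deg: -0.12
```

View pics/s2.png

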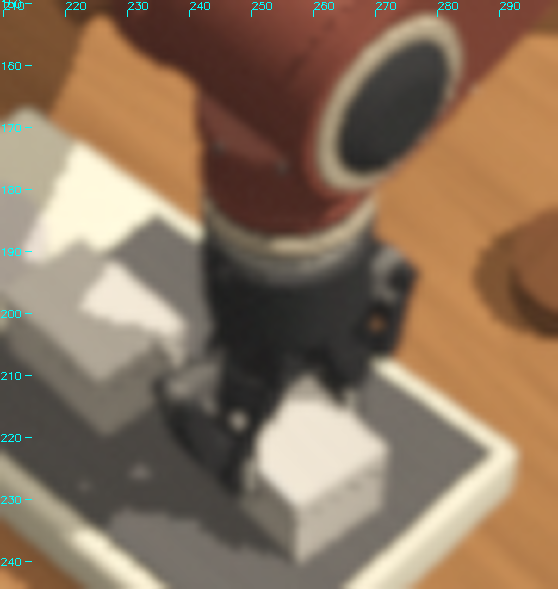

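```bash
python3 -m crank '[[[-1,0,-1,0,0],[-1,0,-3,0,0],[-1,0,-4,0,0],[-1,0,-4,0,0],[-1,0,-2,0,0],[-1,0,0,0,0]]]'
python3 - <<'E'
from h import *
plan(.4095,-.328,.20,-11)
s,t=snap('3')
crop(s,200,100,100,95,6.2,'pics/s3.png')
E
```

```text
time: 5.55
tool_pos: [0.6147, 0.0887, 0.2048]
tool_rot: [-0.491, 0.489, -0.509, 0.51]
contact_force: [-0.1, -0.3, -2.4]
gripper_width: 0.601
t 5.55 tcp [614.7  88.7 204.8] jaw dir -2.22 tooly [ 0.003  0.    -1.   ] j6 0.06 grip 0.601 F [-0.1 -0.3 -2.4]
shift cm (tool x,y,z): [ 42.44   0.42 -18.89] twist deg: 8.78
```

View pics/s3.png

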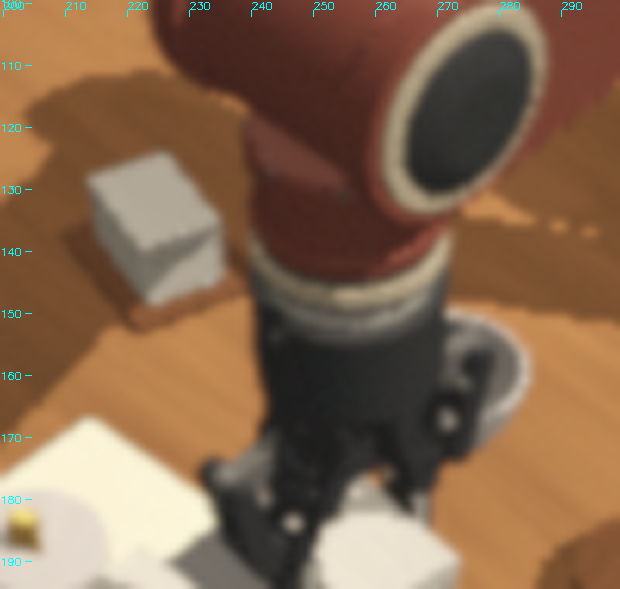

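```bash
python3 -m crank '[[[-1,4.2,0,-1.9,0],[-1,4.2,0,-1.9,0],[-1,4.2,0,-1.9,0],[-1,4.2,0,-1.9,0],[-1,4.2,0,-1.9,0],[-1,4.2,0,-1.9,0],[-1,4.2,0,-1.9,0],[-1,4.2,0,-1.9,0]]]'; python3 -m crank '[[[-1,4.2,0,-1.9,0],[-1,4.2,0,-1.9,4.4],[-1,0,0,0,4.4],[-1,0,2,0,0],[-1,0,3,0,0],[-1,0,3,0,0],[-1,0,0,0,0]]]'
python3 - <<'E'
from h import *
plan(.4095,-.328,.09,-11)
s,t=snap('4')
crop(s,190,80,75,85,7,'pics/s4.png')
crop(t,290,190,80,70,8,'pics/t4.png')
E
```

```text
time: 6.65
tool_pos: [0.4472, -0.2416, 0.2005]
tool_rot: [0.49, -0.49, 0.511, -0.508]
contact_force: [0.2, -1.1, -2.1]
gripper_width: 0.598
time: 7.52
tool_pos: [0.4054, -0.3202, 0.1176]
tool_rot: [0.45, -0.45, 0.549, -0.541]
contact_force: [-0.6, 0.7, -3.1]
gripper_width: 0.601
t 7.53 tcp [ 405.4 -320.2  117.6] jaw dir -10.9 tooly [-0.007  0.008 -1.   ] j6 -0.62 grip 0.601 F [-0.6  0.7 -3.1]
shift cm (tool x,y,z): [0.71 2.75 0.57] twist deg: 0.1
```

View pics/s4.png

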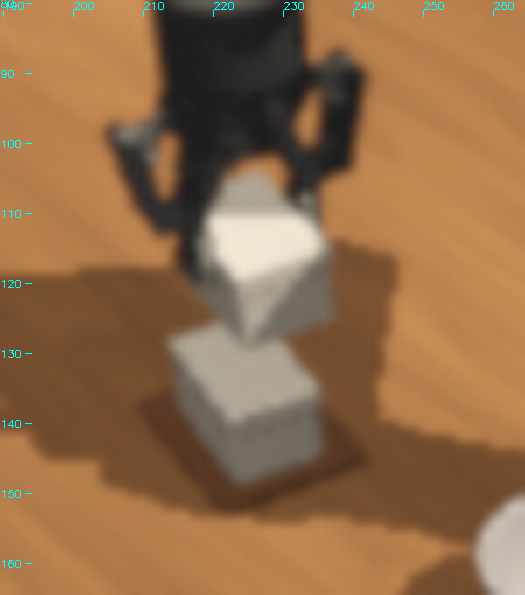

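View pics/t4.png

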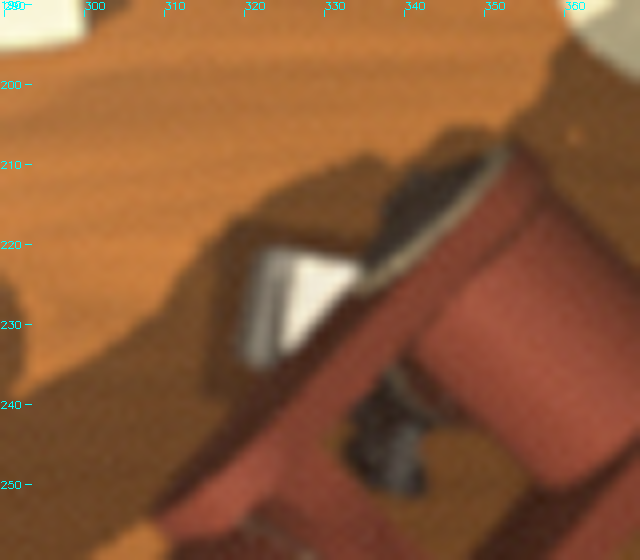

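```bash
cat > f4.py <<'E'
from h import *
s=load('scene_4')
def V(p,z,h=.046,hx=.026,hy=.039):
    b=box(p[0],p[1],p[2],z,h,hx,hy); return np.vstack([b[0],b[1]]) # b: ++,+-,--,-+ bottom then top
k=7
def O(l): return np.array(l)/k+[190,80]-np.array([.5,.5])
def run(idx,l,z,p0,fy=None,sc=True):
    o=O(l)
    f=lambda p:(proj(s,V([p[0],p[1],p[2]*100 if fy is None else fy],z+(p[3] if sc else 0)))[idx]-o).ravel()
    r=least_squares(f,p0); print(np.round(r.x[:2]*1000,1),'yaw',round(r.x[2]*100,1) if fy is None else fy,'dz',round(r.x[3]*1000,1) if sc else 0); print(np.round(r.fun.reshape(-1,2),1).tolist())
    return r.x
print('base')
run([5,4,7,0,3],[(167,343),(230,423),(323,388),(240,487),(323,455)],.008,[.41,-.33,-.11],sc=False)
run([5,4,7,0,3],[(167,343),(230,423),(323,388),(240,487),(323,455)],.008,[.41,-.33,-.11,0])
print('held')
run([4,7,5,0,3],[(238,283),(328,245),(205,213),(250,345),(332,318)],.1015,[.41,-.33,-.11],sc=False)
run([4,7,5,0,3],[(238,283),(328,245),(205,213),(250,345),(332,318)],.1015,[.41,-.33,-.11,0])
run([4,7,0,3],[(238,283),(328,245),(250,345),(332,318)],.1015,[.41,-.33,-.11,0],fy=-10.9)
P=box(.4095,-.328,-11,.008)
E
python3 f4.py
```

```text
base
[ 410.7 -331.5] yaw -10.5 dz 0
[[0.2, 0.1], [0.5, -0.1], [-0.6, 0.2], [-0.0, -0.0], [-0.0, -0.1]]
[ 423.3 -313.3] yaw -10.6 dz 18.6
[[-0.0, -0.2], [0.4, -0.1], [-0.4, 0.1], [-0.1, 0.2], [0.2, 0.0]]
held
[ 397.8 -320.5] yaw -18.2 dz 0
[[0.3, -0.7], [1.1, 1.2], [-2.1, -2.6], [-0.5, 0.8], [1.1, 1.0]]
[ 300.9 -457. ] yaw -17.0 dz -125.8
[[1.0, -0.5], [-0.1, 1.7], [-0.8, -0.8], [0.1, -0.5], [-0.2, 0.1]]
[ 377.  -360.1] yaw -10.9 dz -32.3
[[0.4, -0.6], [-0.0, 0.4], [-0.4, 0.4], [-0.0, -0.2]]
```

```bash
cat >> f4.py <<'E'
print('held2')
run([4,7,0,3],[(238,283),(328,245),(250,345),(332,318)],.1015,[.41,-.33,-.11],fy=-10.9,sc=False)
run([4,7,0,3],[(238,283),(328,245),(250,345),(332,318)],.1015,[.41,-.33,-.11],sc=False)
E
python3 f4.py | tail -5
python3 - <<'E'
from h import *
s=load('scene_4')
crop(s,190,80,75,85,9,'pics/s4b.png',box(.4107,-.3315,-10.5,.008)+box(.404,-.3235,-10.9,.1015))
E
```

```text
held2
[ 401.9 -325.7] yaw -10.9 dz 0
[[0.2, -0.7], [0.2, 0.1], [-0.6, 0.7], [0.2, -0.1]]
[ 403.1 -325.9] yaw -9.0 dz 0
[[0.3, -0.6], [0.1, -0.0], [-0.5, 0.8], [0.1, -0.2]]
```

View pics/s4b.png

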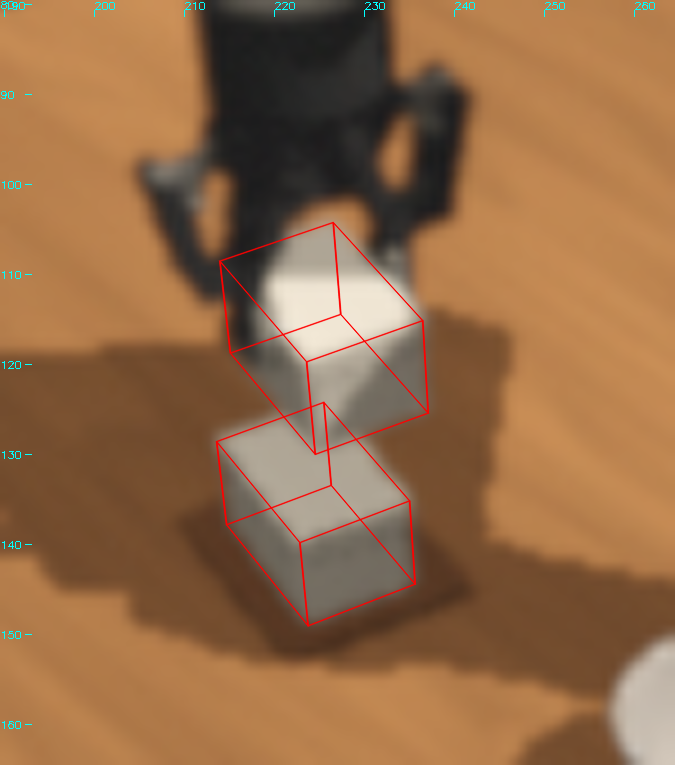

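```bash
python3 -m crank '[[[-1,0.5,2,0.7,0],[-1,0,2,0,0],[-1,0,0,0,0]]]'
python3 - <<'E'
from h import *
plan(.4095,-.328,.09,-11)
s,t=snap('5')
p=np.array([.4115,-.3265])
crop(s,190,100,70,65,10,'pics/s5.png')
crop(t,300,200,60,50,10,'pics/t5.png')
E
```

```text
time: 8.0
tool_pos: [0.4136, -0.3293, 0.0829]
tool_rot: [0.45, -0.45, 0.546, -0.545]
contact_force: [-0.3, -0.0, -2.3]
gripper_width: 0.597
t 8.0 tcp [ 413.6 -329.3   82.9] jaw dir -10.98 tooly [-0.001  0.001 -1.   ] j6 -0.62 grip 0.597 F [-0.3 -0.  -2.3]
shift cm (tool x,y,z): [-0.05 -0.71 -0.42] twist deg: 0.02
```

View pics/s5.png

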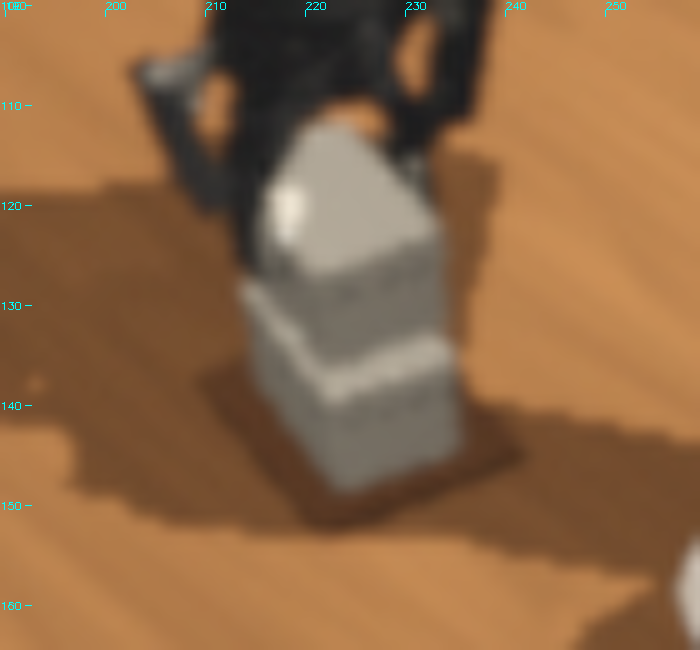

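View pics/t5.png

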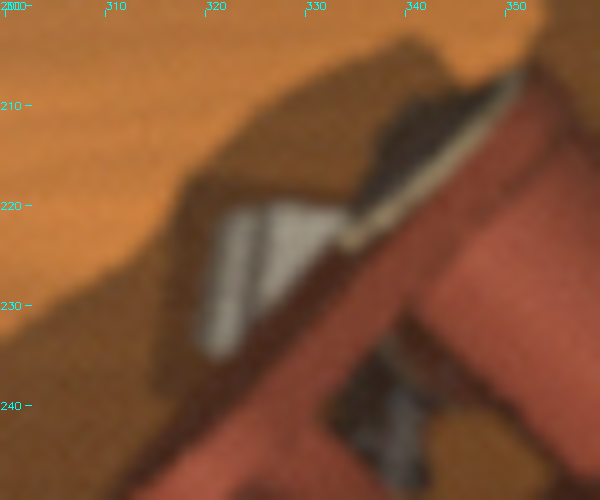

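```bash
cat > f5.py <<'E'
from h import *
s=load('scene_5');t=load('top_5')
def V(p,z):
    b=box(p[0],p[1],p[2],z); return np.vstack([b[0],b[1]])
def run(n,idx,l,z,fy):
    o=np.array(l)/10+[190,100]-.5
    r=least_squares(lambda p:(proj(s,V([p[0],p[1],fy if fy else p[2]*100],z))[idx]-o).ravel(),[.41,-.33,-.11])
    print(n,np.round(r.x*1000,1),np.round(r.fun.reshape(-1,2),1).tolist()); return r.x
b=run('base',[5,4,7,0,3],[(243,288),(330,400),(460,355),(345,490),(462,442)],.008,None)
h=run('held',[4,7,0,3],[(308,275),(440,218),(325,378),(447,335)],.0667,-11)
h=run('held',[4,7,0,3],[(308,275),(440,218),(325,378),(447,335)],.0667,None)
P=box(b[0],b[1],b[2]*100,.008)+box(h[0],h[1],-11,.0667)
crop(s,190,100,70,65,12,'pics/s5b.png',P)
crop(t,300,200,60,50,12,'pics/t5b.png',P)
E
python3 f5.py
```

```text
base [ 408.7 -332.9 -108.3] [[-0.0, -0.2], [0.4, -0.1], [-0.3, -0.2], [-0.1, 0.1], [0.1, 0.3]]
held [ 411.7 -334.5 -110. ] [[0.4, 0.0], [-0.1, 1.1], [-0.3, -0.4], [-0.1, -0.7]]
held [ 412.4 -334.6  -99.1] [[0.5, 0.1], [-0.1, 1.1], [-0.2, -0.3], [-0.2, -0.8]]
```

View pics/s5b.png

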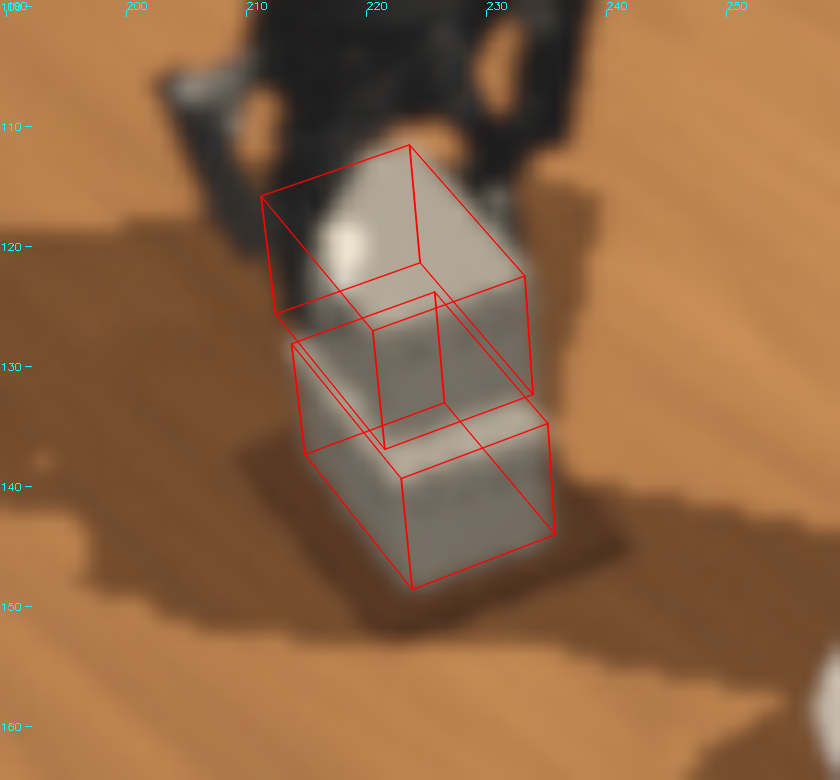

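View pics/t5b.png

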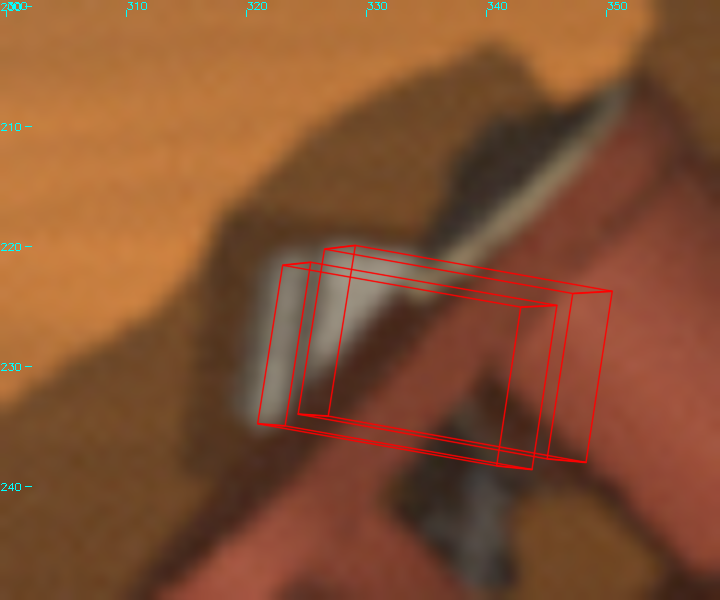

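```bash
python3 - <<'E'
from h import *
s=load('scene_5');t=load('top_5')
for g,(x,y,w,h),n in((s,(208,108,34,44),'a'),(t,(314,214,28,24),'b')):
    im=g['frame'][y:y+h,x:x+w,::-1].astype(float); im=np.clip((im-30)*1.4,0,255).astype('uint8')
    g2=dict(g); f=g['frame'].copy(); f[y:y+h,x:x+w]=im[:,:,::-1]; g2['frame']=f
    crop(g2,x,y,w,h,13 if n=='a' else 20,f'pics/z{n}.png')
E
```

```text
(no output)
```

View pics/za.png

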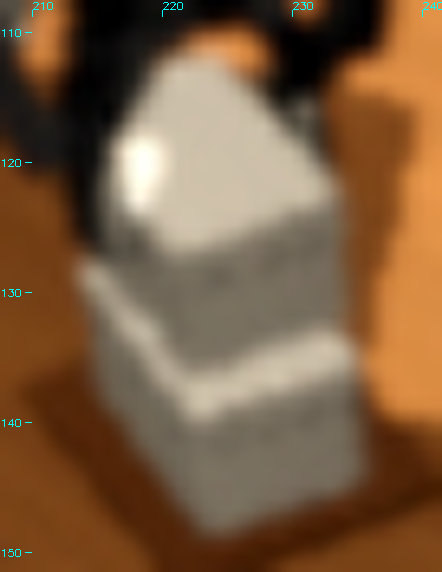

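View pics/zb.png

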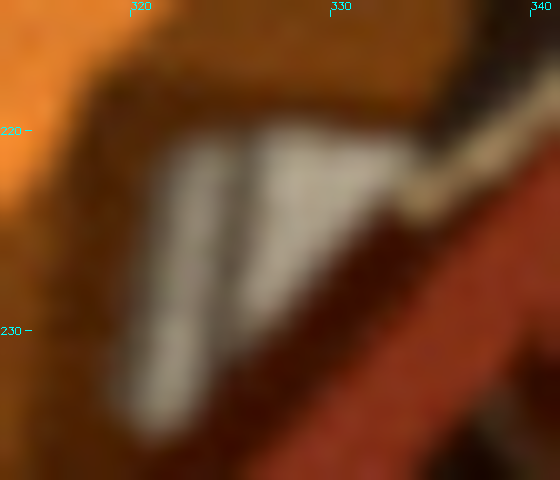

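```bash
python3 -m crank '[[[-1,-0.2,0.4,-0.2,0],[-1,0,0.5,0,0],[-1,0,0,0,0]]]'
python3 - <<'E'
from h import *
plan(.4095,-.328,.09,-11)
s,t=snap('6')
crop(s,205,105,40,48,12,'pics/s6.png')
crop(t,314,214,28,24,20,'pics/t6.png')
E
```

```text
time: 8.48
tool_pos: [0.412, -0.3273, 0.0739]
tool_rot: [0.45, -0.45, 0.546, -0.545]
contact_force: [-0.6, 0.0, -1.5]
gripper_width: 0.6
t 8.47 tcp [ 412.  -327.3   73.9] jaw dir -11.02 tooly [-0.  0. -1.] j6 -0.62 grip 0.6 F [-0.6  0.  -1.5]
shift cm (tool x,y,z): [ 0.12 -1.61 -0.23] twist deg: -0.02
```

View pics/s6.png

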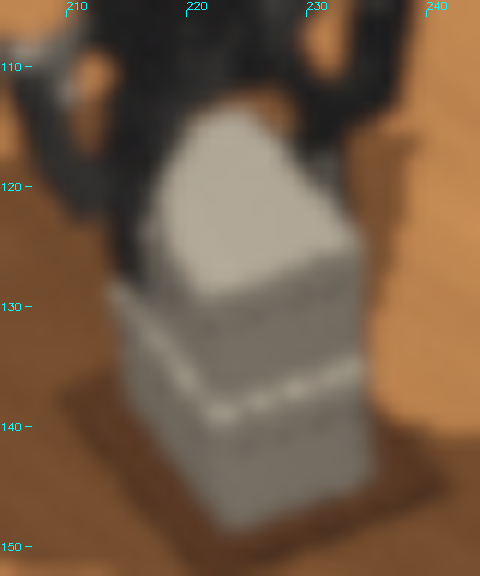

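View pics/t6.png

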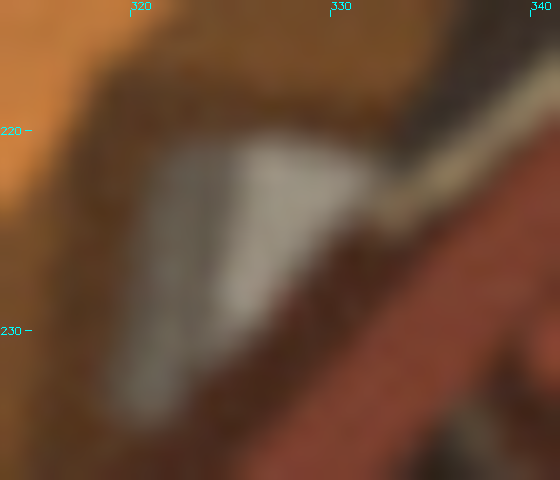

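```bash
python3 -m crank '[[[-1,0,0.3,0.1,0],[-1,0,0.2,0,0],[-1,0,0,0,0]]]'
python3 -c "
from h import *
plan(.4095,-.328,.09,-11)"
```

```text
time: 8.95
tool_pos: [0.4136, -0.328, 0.0701]
tool_rot: [-0.45, 0.45, -0.545, 0.546]
contact_force: [-1.0, 1.0, 3.1]
gripper_width: 0.597
t 8.95 tcp [ 413.6 -328.    70.1] jaw dir -11.02 tooly [ 0.001 -0.    -1.   ] j6 -0.62 grip 0.597 F [-1.   1.   3.1]
shift cm (tool x,y,z): [ 0.08 -1.99 -0.4 ] twist deg: -0.02
```

```bash
python3 -m crank '[[[-0.1,0,0,0,0],[0.4,0,0,0,0],[1,0,0,0,0],[1,0,0,0,0],[1,0,-3,0,0],[1,0,-5,0,0],[1,0,-5,0,0],[1,0,-3,0,0]]]'
python3 - <<'E'
from h import *
plan(.638,-.031,.20,1.9)
s,t=snap('7')
crop(s,195,95,60,62,9,'pics/s7.png')
crop(t,314,208,36,36,14,'pics/t7.png')
E
```

```text
time: 9.95
tool_pos: [0.4138, -0.3284, 0.2326]
tool_rot: [-0.45, 0.45, -0.544, 0.547]
contact_force: [-0.4, 0.8, 0.4]
gripper_width: 1.003
t 9.95 tcp [ 413.8 -328.4  232.6] jaw dir -11.02 tooly [ 0.003 -0.003 -1.   ] j6 -0.62 grip 1.003 F [-0.4  0.8  0.4]
shift cm (tool x,y,z): [-33.49   3.23  16.3 ] twist deg: -12.92
```

View pics/s7.png

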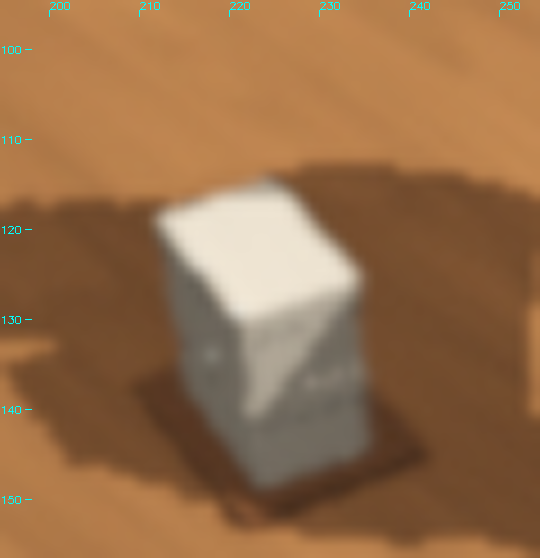

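```bash
python3 -m crank '[[[1,-4.2,0,2.05,0],[1,-4.2,0,2.05,0],[1,-4.2,0,2.05,0],[1,-4.2,0,2.05,0],[1,-4.2,0,2.05,0],[1,-4.2,0,2.05,0],[1,-4.2,0,2.05,0],[1,-4.2,0,2.05,0]]]'; python3 -m crank '[[[1,0,0,0,-6.5],[1,0,0,0,-6.5],[1,0,3,0,0],[1,0,4,0,0],[1,0,4,0,0],[1,0,0,0,0]]]'
python3 - <<'E'
from h import *
plan(.640,-.031,.06,2)
s,t=snap('8')
crop(s,190,135,90,95,6.2,'pics/s8.png')
E
```

```text
time: 11.05
tool_pos: [0.6384, -0.0278, 0.2269]
tool_rot: [0.449, -0.45, 0.546, -0.545]
contact_force: [0.6, -0.6, 0.6]
gripper_width: 1.001
time: 11.8
tool_pos: [0.6343, -0.0286, 0.1128]
tool_rot: [-0.506, 0.511, -0.495, 0.488]
contact_force: [0.6, 0.2, -0.6]
gripper_width: 1.001
t 11.8 tcp [634.3 -28.6 112.8] jaw dir 1.98 tooly [-0.011  0.002 -1.   ] j6 -0.2 grip 1.001 F [ 0.6  0.2 -0.6]
shift cm (tool x,y,z): [0.27 5.28 0.62] twist deg: -0.02
```

View pics/s8.png

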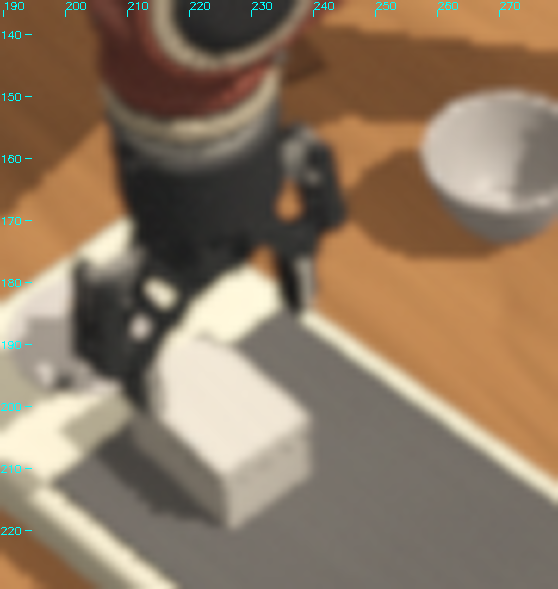

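```bash
python3 -m crank '[[[1,0.25,1.5,0.5,0],[1,0,1.8,0,0],[1,0,1.7,0,0],[1,0,0,0,0],[-1,0,0,0,0],[-1,0,0,0,0],[-1,0,0,0,0],[-1,0,0,0,0]]]'
python3 - <<'E'
from h import *
plan(.640,-.031,.06,2)
E
python3 -m crank '[[[-1,0,-1,0,0],[-1,0,-3,0,0],[-1,0,-4,0,0],[-1,0,-4,0,0],[-1,0,-4,0,0],[-1,0,0,0,0]]]'
python3 - <<'E'
from h import *
plan(.4136,-.3282,.22,-11)
E
```

```text
time: 12.9
tool_pos: [0.6444, -0.0317, 0.0706]
tool_rot: [0.509, -0.508, 0.491, -0.492]
contact_force: [0.2, -0.5, 3.8]
gripper_width: 0.593
t 12.9 tcp [644.4 -31.7  70.6] jaw dir 1.98 tooly [ 0.002 -0.    -1.   ] j6 -0.2 grip 0.593 F [ 0.2 -0.5  3.8]
shift cm (tool x,y,z): [-0.09  1.06 -0.44] twist deg: -0.02
time: 13.65
tool_pos: [0.6455, -0.0319, 0.2344]
tool_rot: [0.51, -0.507, 0.489, -0.494]
contact_force: [0.1, -0.2, -1.3]
gripper_width: 0.598
t 13.65 tcp [645.5 -31.9 234.4] jaw dir 1.98 tooly [ 0.008 -0.001 -1.   ] j6 -0.2 grip 0.598 F [ 0.1 -0.2 -1.3]
shift cm (tool x,y,z): [ 28.81   1.29 -24.21] twist deg: 12.98
```

```bash
python3 -m crank '[[[-1,3.6,0,-3.03,0],[-1,3.6,0,-3.03,0],[-1,3.6,0,-3.03,0],[-1,3.6,0,-3.03,0],[-1,3.6,0,-3.03,0],[-1,3.6,0,-3.03,0],[-1,3.6,0,-3.03,0],[-1,3.6,0,-3.03,0]]]'; python3 -m crank '[[[-1,0,0,0,6.5],[-1,0,0,0,6.5],[-1,0,2.5,0,0],[-1,0,2.5,0,0],[-1,0,2.5,0,0],[-1,0,0,0,0],[-1,0,0,0,0]]]'
python3 - <<'E'
from h import *
plan(.4136,-.3282,.1206,-11)
s,t=snap('9')
crop(s,195,85,60,70,9,'pics/s9.png')
E
```

```text
time: 14.65
tool_pos: [0.4093, -0.328, 0.2271]
tool_rot: [0.509, -0.509, 0.492, -0.49]
contact_force: [0.6, 0.1, -1.3]
gripper_width: 0.597
time: 15.52
tool_pos: [0.4111, -0.3277, 0.1543]
tool_rot: [0.45, -0.45, 0.546, -0.546]
contact_force: [1.1, -0.1, -0.3]
gripper_width: 0.595
t 15.53 tcp [ 411.1 -327.7  154.3] jaw dir -11.02 tooly [-0.  0. -1.] j6 -0.62 grip 0.595 F [ 1.1 -0.1 -0.3]
shift cm (tool x,y,z): [0.   3.37 0.26] twist deg: -0.02
```

View pics/s9.png

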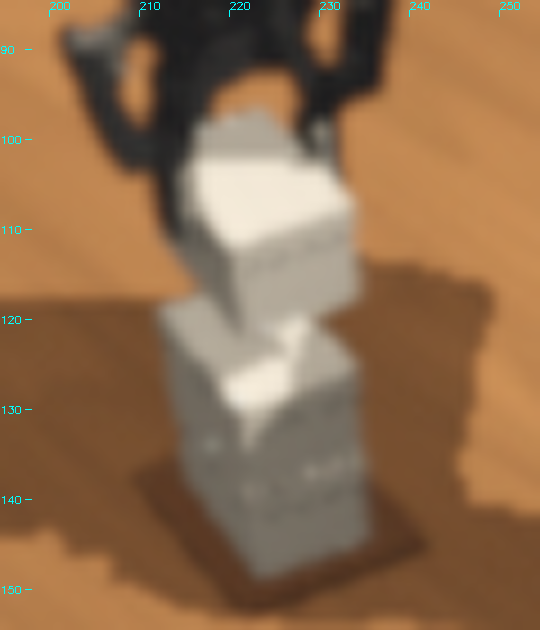

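```bash
python3 -m crank '[[[-1,0,1.4,0.25,0],[-1,0,1.2,0,0],[-1,0,0,0,0],[-1,0,0,0,0]]]'
python3 - <<'E'
from h import *
plan(.4136,-.3282,.1206,-11)
s,t=snap('10')
crop(s,195,90,55,65,9,'pics/s10.png')
crop(t,314,208,36,36,14,'pics/t10.png')
E
```

```text
time: 16.12
tool_pos: [0.4136, -0.3282, 0.1281]
tool_rot: [0.45, -0.45, 0.546, -0.546]
contact_force: [-0.2, 0.2, -1.6]
gripper_width: 0.597
t 16.12 tcp [ 413.6 -328.2  128.1] jaw dir -11.02 tooly [-0.  0. -1.] j6 -0.62 grip 0.597 F [-0.2  0.2 -1.6]
shift cm (tool x,y,z): [0.   0.75 0.  ] twist deg: -0.02
```

View pics/s10.png

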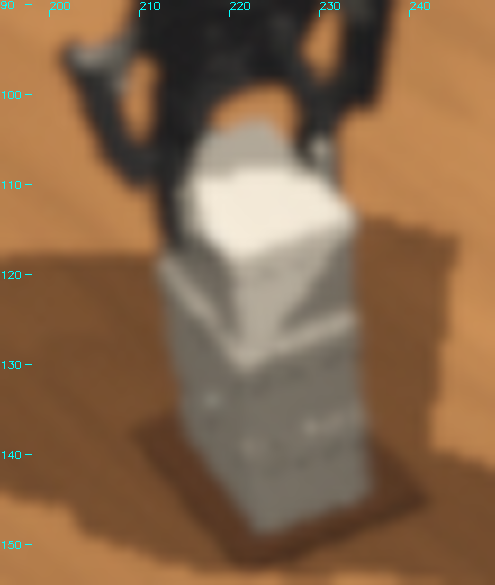

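View pics/t10.png

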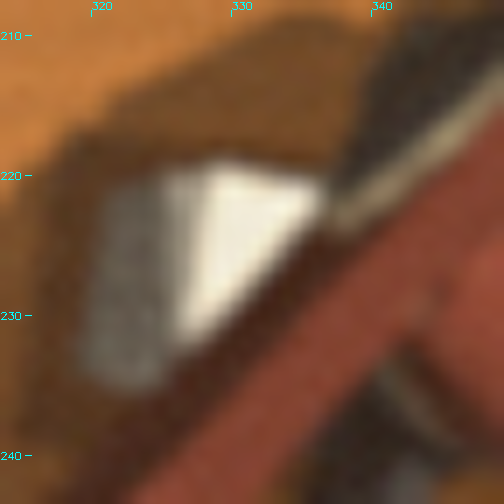

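```bash
python3 -m crank '[[[-1,0,0.5,0,0],[-1,0,0.25,0,0],[-1,0,0,0,0]]]'; python3 -m crank '[[[-1,0,0.1,0,0],[-1,0,0,0,0]]]'
```

```text
time: 16.6
tool_pos: [0.4136, -0.3282, 0.1207]
tool_rot: [0.45, -0.45, 0.546, -0.546]
contact_force: [0.8, -0.1, -1.3]
gripper_width: 0.597
time: 16.85
tool_pos: [0.4138, -0.3284, 0.1205]
tool_rot: [-0.45, 0.45, -0.546, 0.546]
contact_force: [-1.6, 1.6, 4.0]
gripper_width: 0.596
```

Contact at the expected height. Release.

```bash
python3 -m crank '[[[-0.1,0,0,0,0],[0.4,0,0,0,0],[1,0,0,0,0],[1,0,0,0,0],[1,0,-3,0,0],[1,0,-5,0,0],[1,0,-3,0,0],[1,0,0,0,0]]]'
python3 - <<'E'
from h import *
s,t=snap('11')
crop(s,195,90,55,65,9,'pics/s11.png')
crop(t,314,200,40,45,13,'pics/t11.png')
crop(t,140,195,40,40,14,'pics/t11k.png')
crop(s,310,245,70,45,11,'pics/s11k.png')
crop(t,265,150,40,40,14,'pics/t11b.png')
E
```

```text
time: 17.85
tool_pos: [0.4149, -0.3296, 0.2332]
tool_rot: [-0.45, 0.45, -0.543, 0.548]
contact_force: [1.2, -0.5, 0.1]
gripper_width: 0.997
```

View pics/s11.png

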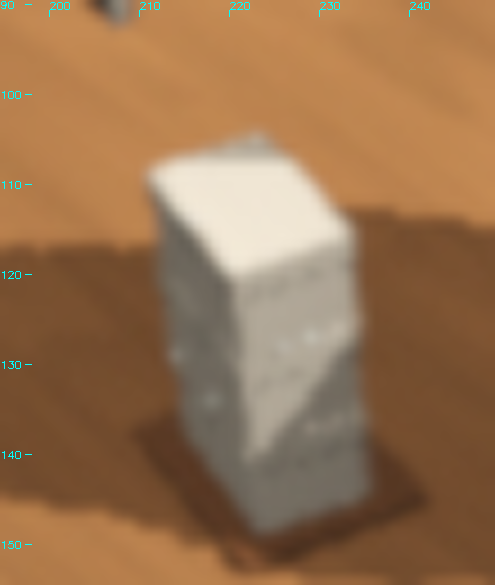

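View pics/t11b.png

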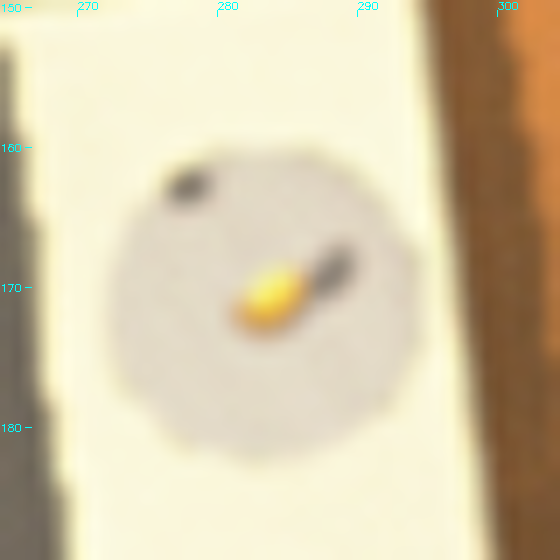

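View pics/t11k.png

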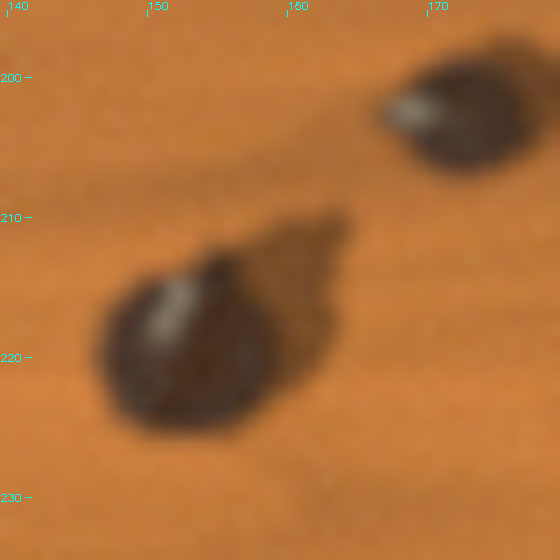

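View pics/s11k.png

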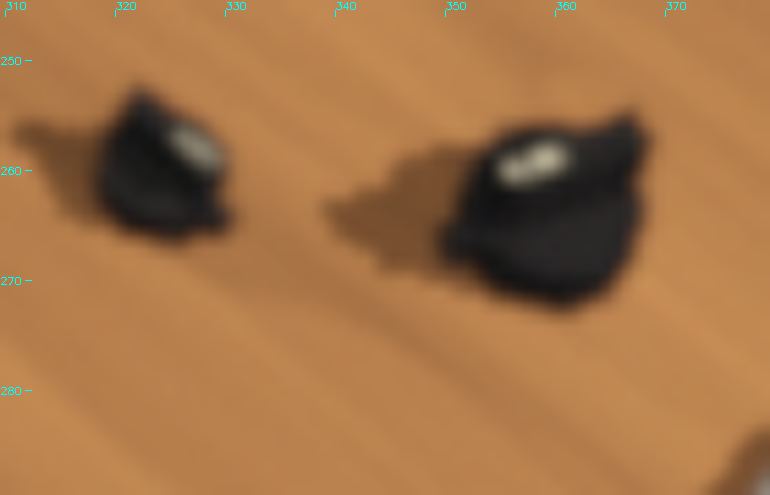

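```bash
cat > fk.py <<'E'
from h import *
s=load('scene_11');t=load('top_11')
def T(a): return np.array(a)/14+[140,195]-.5
def S(a): return np.array(a)/11+[310,245]-.5
def pt(p,r,z,l=0): 
    c,q=np.cos(p[2]),np.sin(p[2]); return np.array([p[0]+c*r-q*l,p[1]+q*r+c*l,z])
O=[(t,T((187,352)),0,.013,1),(t,T((222,255)),.031,.016,1),(t,T((172,308)),.011,.044,1),
   (s,S((443,243)),.031,.014,1),(s,S((535,163)),.011,.044,1),(s,S((636,112)),-.0205,.044,1)]
def f(p,O=O): return np.concatenate([(proj(g,pt(p,r,z))[0]-o) for g,o,r,z,w in O])
c=ray(t,T((187,352)),.013)[0]; print(c)
for n,o in(('both',O),('top',O[:3]),('scene',O[3:])):
    r=least_squares(f,[c[0],c[1],0],args=(o,)); print(n,np.round(r.x[:2]*1000,1),'nose deg',round(np.degrees(r.x[2]),1),np.round(r.fun.reshape(-1,2),1).tolist())
    if n=='both': p=r.x
a=np.linspace(0,2*np.pi,40)
ci=lambda R,z:np.c_[p[0]+R*np.cos(a),p[1]+R*np.sin(a),a*0+z]
bar=np.array([pt(p,x,.044,y) for x,y in((.021,.006),(.021,-.006),(-.021,-.006),(-.021,.006))])
P=[ci(.0235,0),ci(.0235,.02),bar,np.array([pt(p,.0235,.014),pt(p,.032,.014)])]
crop(t,140,195,40,40,14,'pics/ok1.png',P); crop(s,330,240,50,45,14,'pics/ok2.png',P)
E
python3 fk.py
```

```text
[0.45879496 0.36582204 0.013     ]
both [458.3 361.2] nose deg -16.6 [[1.2, 0.1], [0.8, -0.6], [0.9, 0.3], [0.8, 0.8], [0.4, 0.0], [0.4, 0.6]]
top [458.4 366. ] nose deg -21.1 [[-0.1, 0.1], [0.2, -0.4], [-0.1, 0.3]]
scene [458.3 359.5] nose deg -17.5 [[0.2, 0.2], [-0.2, -0.5], [-0.0, 0.3]]
```

View pics/ok1.png

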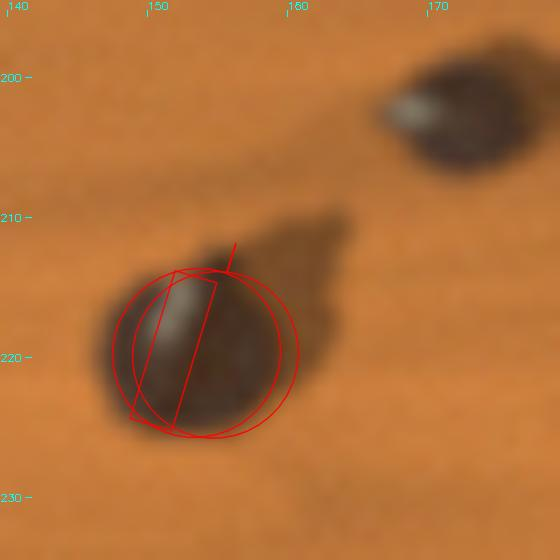

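View pics/ok2.png

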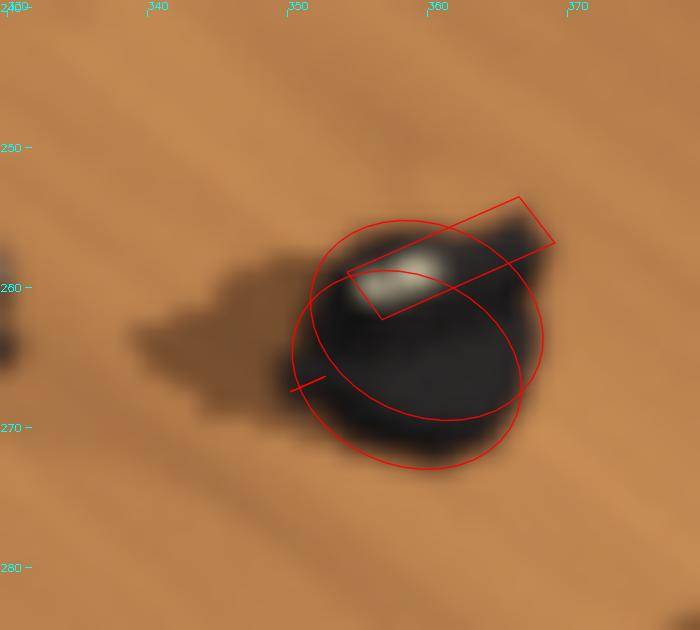

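```bash
sed -i 's/    return np.c_\[g/    return -HP+np.c_[g/; s/uv=np.atleast_2d(uv).astype(float)/uv=np.atleast_2d(uv).astype(float)+HP/; s/^import numpy.*/&\nHP=0.0/' h.py
for hp in 0.0 0.5; do sed -i "s/^HP=.*/HP=$hp/" h.py; echo == $hp; python3 fit.py; python3 fk.py; done
```

```text
== 0.0
B top [611.9  91.5] yaw -2.1 sc 1.056 rms px 0.24
B scene [612.7  85.7] yaw -2.1 sc 1.014 rms px 0.21
B both [612.6  88.2] yaw -2.1 sc 1.03 rms px 0.93
A top [637.5 -29.1] yaw 0.9 sc 1.056 rms px 0.43
A scene [638.3 -32.9] yaw 2.8 sc 1.019 rms px 0.27
A both [638.2 -31.1] yaw 1.9 sc 1.036 rms px 0.72
base top [ 409.4 -324.5] yaw -10.5 sc 1.06 rms px 0.46
base scene [ 408.9 -332.9] yaw -12.6 sc 1.012 rms px 0.2
base both [ 410.1 -327.4] yaw -11.4 sc 1.038 rms px 1.06
warm top [622.7 -21.6] yaw 5.7 sc 0.995 rms px 0.14
warm scene [624.4 -24.8] yaw 5.6 sc 0.987 rms px 0.66
warm both [623.8 -23.5] yaw 5.6 sc 0.99 rms px 0.74
dark top [618.8  31.4] yaw 5.6 sc 0.984 rms px 0.48
dark scene [620.3  29.6] yaw 5.4 sc 0.989 rms px 0.25
dark both [619.8  30.4] yaw 5.5 sc 0.986 rms px 0.51
coast top [ 409.8 -327.4] yaw -9.8 sc 0.989 rms px 0.53
coast scene [ 419.  -330.5] yaw -2.6 sc 0.894 rms px 2.57
coast both [ 413.9 -329.5] yaw -7.1 sc 0.953 rms px 2.53
bezel [ 0.63644087 -0.14654093  0.048     ] rib [ 0.6692823  -0.12604641  0.053     ]
[0.45879496 0.36582204 0.013     ]
both [458.3 3
[... 889 characters left out ...]
 [616.9  29.5] yaw 5.6 sc 0.984 rms px 0.48
dark scene [620.4  32.2] yaw 5.4 sc 0.987 rms px 0.25
dark both [618.8  30.7] yaw 5.4 sc 0.987 rms px 0.7
coast top [ 407.9 -329.2] yaw -9.8 sc 0.989 rms px 0.52
coast scene [ 419.3 -326.9] yaw -2.6 sc 0.892 rms px 2.57
coast both [ 412.4 -329.6] yaw -7.1 sc 0.953 rms px 2.58
bezel [ 0.63446554 -0.1484157   0.048     ] rib [ 0.66730424 -0.127922    0.053     ]
[0.45681107 0.36383743 0.013     ]
both [457.6 362. ] nose deg -17.7 [[0.5, -0.2], [0.2, -0.9], [0.3, -0.0], [0.5, 0.1], [0.2, -0.5], [0.3, 0.2]]
top [456.5 364.1] nose deg -21.2 [[-0.1, 0.1], [0.1, -0.4], [-0.1, 0.3]]
scene [458.5 361.4] nose deg -17.5 [[0.2, 0.2], [-0.2, -0.5], [-0.0, 0.3]]
```

```bash
python3 - <<'E'
from h import *
t=load('top_11');s=load('scene_11')
T=lambda a:(np.array(a)+.5)/14+[265,150]-.5
b=ray(t,T((266,303)),.048)[0]; r=ray(t,T((189,187)),.0525)[0]; d=r-b
print('top',b,np.hypot(*d[:2]),np.degrees(np.arctan2(d[1],d[0])))
crop(s,180,165,60,50,13,'pics/s11b.png')
E
```

```text
top [ 0.63460206 -0.14855619  0.048     ] 0.037991754327627206 33.11318926840284
```

View pics/s11b.png

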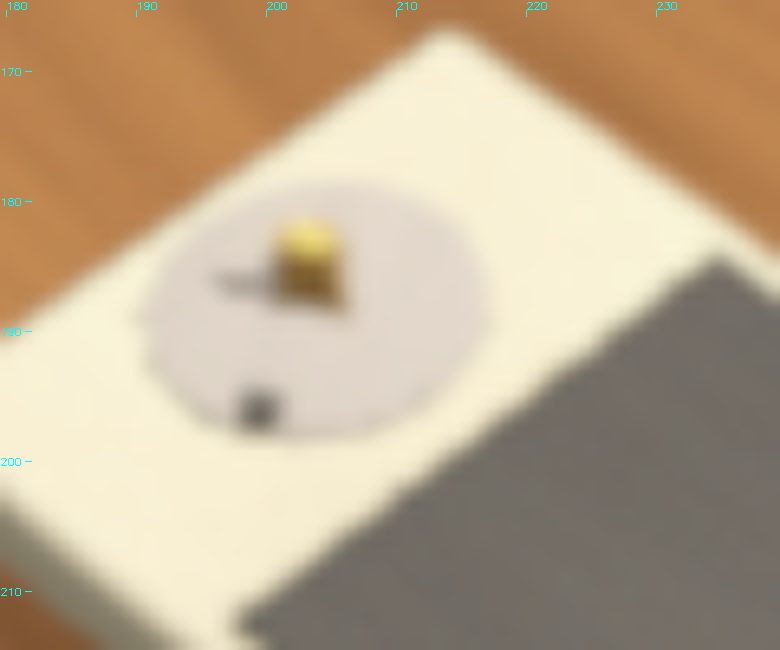

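```bash
cat > fb.py <<'E'
from h import *
t=load('top_11');s=load('scene_11')
a=np.linspace(0,2*np.pi,180)
def circ(p,R,z): return np.c_[p[0]+R*np.cos(a),p[1]+R*np.sin(a),a*0+z]
def ext(uv): return np.r_[uv.min(0),uv.max(0)]
def fitc(g,e):
    r=least_squares(lambda p:ext(proj(g,circ(p,p[2],.048)))-e,[.635,-.148,.044]); return r.x,r.fun
k=13;e=(np.array([143,178,490,440])+.5)/k+np.array([180,165]*2)-.5
ps,f=fitc(s,e);print('scene bezel',ps,f)
k=14;e=(np.array([110,145,423,462])+.5)/k+np.array([265,150]*2)-.5
pt,f=fitc(t,e);print('top bezel',pt,f)
r=ray(s,(np.array((258,409))+.5)/13+[180,165]-.5,.0515)[0]; d=r-[ps[0],ps[1],0]; print('rib scene',np.hypot(d[0],d[1]),np.degrees(np.arctan2(d[1],d[0])))
def D(p,th,z):
    b=np.linspace(np.radians(70.5),2*np.pi-np.radians(70.5),40); th=np.radians(th)
    return np.c_[p[0]+.009*np.cos(b+th),p[1]+.009*np.sin(b+th),b*0+z]
def rib(p,th):
    th=np.radians(th); c,q=np.cos(th),np.sin(th)
    return np.array([[p[0]+c*u-q*v,p[1]+q*u+c*v,.053] for u,v in((.034,-.004),(.043,-.004),(.043,.004),(.034,.004))])
for g,p,box_,n in((s,ps,(180,165,60,50,13),'pics/ob1.png'),(t,pt,(265,150,40,40,14),'pics/ob2.png')):
    crop(g,*box_,n,[circ(p,.044,.048),D(p,33,.048),D(p,33,.072),rib(p,33)])
E
python3 fb.py
```

```text
scene bezel [ 0.63739238 -0.14803424  0.04445243] [-0.10099181  0.14037963  0.10142602 -0.13364149]
top bezel [ 0.63458685 -0.14867396  0.04347485] [-0.13688587  0.13883205  0.13674019 -0.13804141]
rib scene 0.0392643474012093 32.88544340617747
```

View pics/ob1.png

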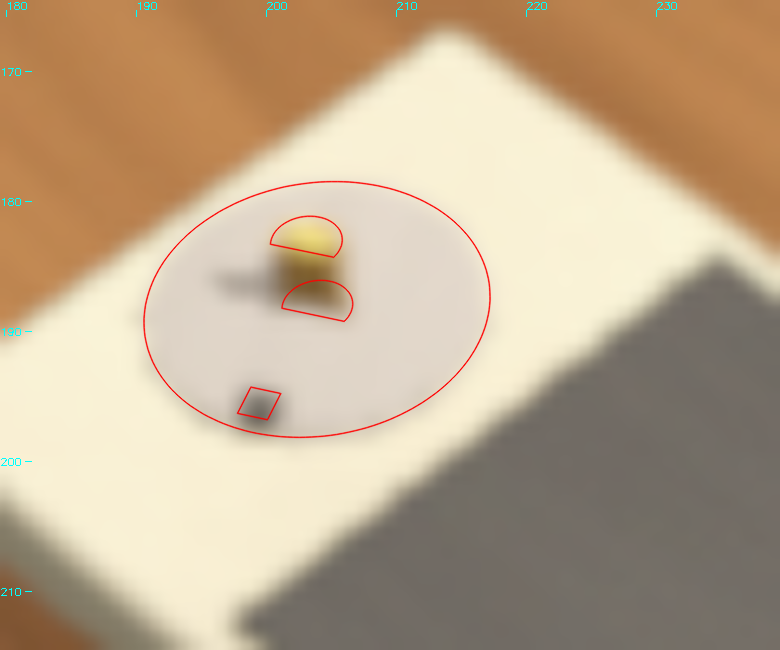

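View pics/ob2.png

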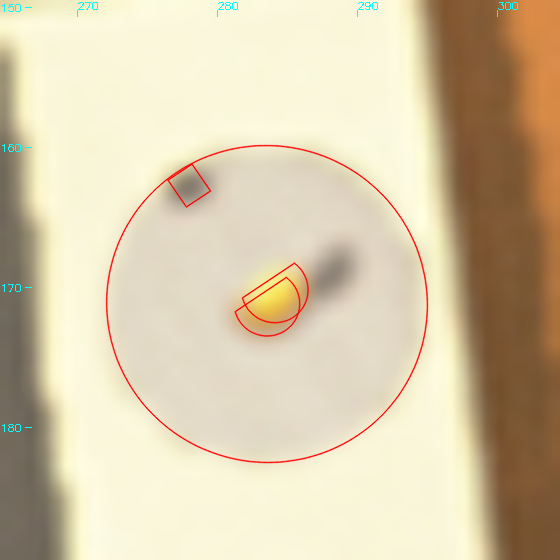

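```bash
python3 -c "
from h import *
plan(.461,.3625,.233,72)"
```

```text
t 17.95 tcp [ 413.4 -328.1  229. ] jaw dir -11.02 tooly [-0.001  0.001 -1.   ] j6 -0.62 grip 0.996 F [-0.6  0.  -0.3]
shift cm (tool x,y,z): [-68.69  -0.37  -8.53] twist deg: -83.02
```

```bash
python3 -m crank '[[[1,-4.3,0,-0.53,0],[1,-4.3,0,-0.53,0],[1,-4.3,0,-0.53,0],[1,-4.3,0,-0.53,0],[1,-4.3,0,-0.53,0],[1,-4.3,0,-0.53,0],[1,-4.3,0,-0.53,0],[1,-4.3,0,-0.53,0]]]';python3 -m crank '[[[1,-4.3,0,-0.53,0],[1,-4.3,0,-0.53,0],[1,-4.3,0,-0.53,0],[1,-4.3,0,-0.53,0],[1,-4.3,0,-0.53,0],[1,-4.3,0,-0.53,0],[1,-4.3,0,-0.53,0],[1,-4.3,0,-0.53,0]]]';python3 -m crank '[[[1,0,0,0,-10.4],[1,0,0,0,-10.4],[1,0,0,0,-10.4],[1,0,0,0,-10.4],[1,0,0,0,-10.4],[1,0,0,0,-10.4],[1,0,0,0,-10.4],[1,0,0,0,-10.2]]]';python3 -m crank '[[[1,0,4,0,0],[1,0,5,0,0],[1,0,4,0,0],[1,0,0,0,0],[1,0,0,0,0]]]'
python3 - <<'E'
from h import *
plan(.461,.3625,.024,72)
s,t=snap('12')
crop(s,320,200,80,85,7,'pics/s12.png')
crop(t,130,190,60,50,9,'pics/t12.png')
E
```

```text
time: 18.95
tool_pos: [0.4366, 0.019, 0.2273]
tool_rot: [0.449, -0.451, 0.547, -0.545]
contact_force: [-0.1, 0.8, -0.9]
gripper_width: 0.999
time: 19.95
tool_pos: [0.4608, 0.3642, 0.2269]
tool_rot: [0.448, -0.451, 0.546, -0.545]
contact_force: [0.7, 0.4, 0.7]
gripper_width: 0.999
time: 20.95
tool_pos: [0.4609, 0.3626, 0.2268]
tool_rot: [-0.698, 0.7, -0.11, 0.107]
contact_force: [0.8, 0.2, 0.1]
gripper_width: 0.998
time: 21.58
tool_pos: [0.4621, 0.3634, 0.1003]
tool_rot: [0.698, -0.698, 0.111, -0.111]
contact_force: [-0.1, 0.5, 0.7]
gripper_width: 1.0
t 21.57 tcp [462.1 363.4 100.3] jaw dir 71.98 tooly [ 0.  0. -1.] j6 -0.72 grip 1.0 F [-0.1  0.5  0.7]
shift cm (tool x,y,z): [-0.08  7.63 -0.12] twist deg: -0.02
```

View pics/s12.png

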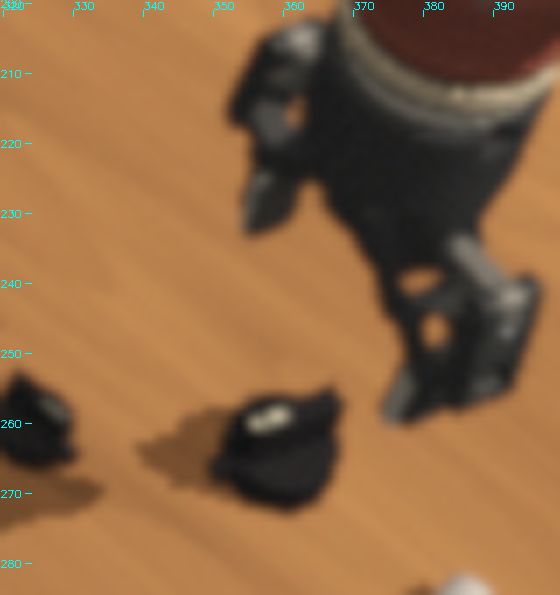

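View pics/t12.png

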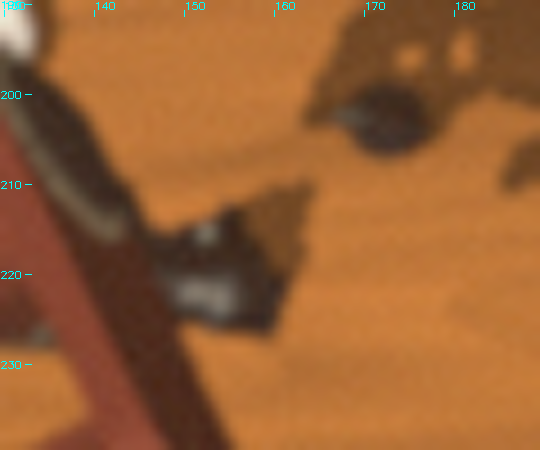

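```bash
python3 - <<'E'
from h import *
s=load('scene_12'); c=np.array([.4621,.3634,.1133]); a=np.radians(72)
ex=np.array([np.cos(a),np.sin(a),0]);ey=np.array([-np.sin(a),np.cos(a),0])
P=[np.array([c+sg*ex*r+ey*w for r,w in((.0425,-.011),(.0425,.011),(.05,.011),(.05,-.011))]) for sg in(1,-1)]
crop(s,340,215,60,55,11,'pics/s12b.png',P)
E
```

```text
(no output)
```

View pics/s12b.png

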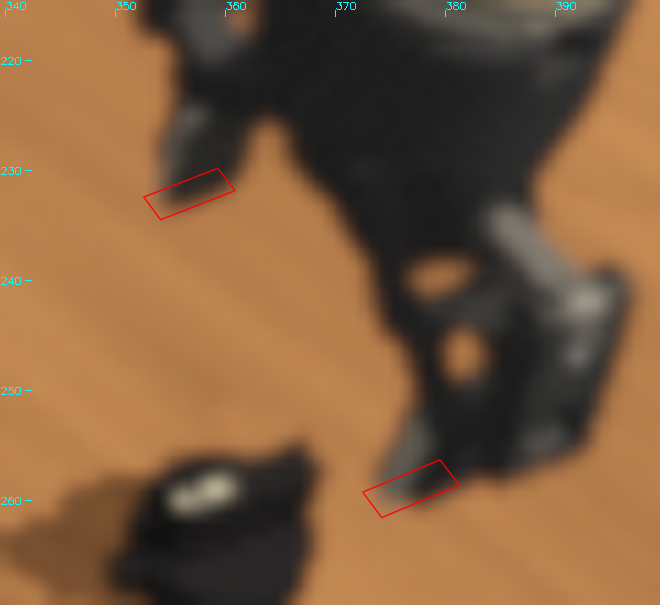

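```bash
python3 -m crank '[[[1,0,4,-0.1,0],[1,0,2.6,0,0],[1,0,0.9,0,0],[1,0,0,0,0],[-1,0,0,0,0],[-1,0,0,0,0],[-1,0,0,0,0],[-1,0,0,0,0]]]';python3 -m crank '[[[-1,0,0,0,0],[-1,0,0,0,0]]]'
python3 - <<'E'
from h import *
plan(.461,.3625,.024,72)
s,t=snap('13')
crop(s,330,220,60,65,9,'pics/s13.png')
E
```

```text
time: 22.68
tool_pos: [0.4617, 0.3624, 0.0251]
tool_rot: [0.698, -0.698, 0.111, -0.111]
contact_force: [-0.1, -0.1, 0.9]
gripper_width: 0.14
time: 22.92
tool_pos: [0.4619, 0.3625, 0.0253]
tool_rot: [0.699, -0.698, 0.11, -0.111]
contact_force: [-0.1, 0.3, 3.0]
gripper_width: 0.122
t 22.93 tcp [461.9 362.5  25.3] jaw dir 71.98 tooly [ 0.001  0.    -1.   ] j6 -0.72 grip 0.122 F [-0.1  0.3  3. ]
shift cm (tool x,y,z): [-0.09  0.13 -0.03] twist deg: -0.02
```

View pics/s13.png

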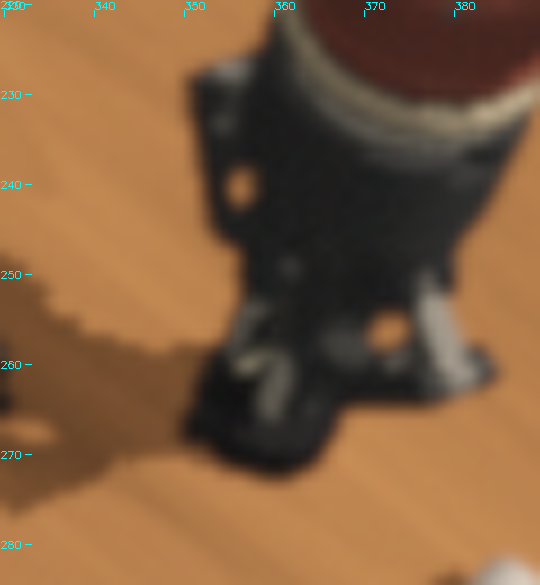

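```bash
python3 -m crank '[[[-1,0,-2,0,0],[-1,0,-4,0,0],[-1,0,-5,0,0],[-1,0,-3,0,0],[-1,0,0,0,0]]]'
python3 - <<'E'
from h import *
plan(.6404,-.1485,.16,123)
s,t=snap('14')
crop(s,320,170,80,85,7,'pics/s14.png')
E
```

```text
time: 23.65
tool_pos: [0.4633, 0.3634, 0.1693]
tool_rot: [0.7, -0.697, 0.109, -0.113]
contact_force: [0.4, 0.6, -1.4]
gripper_width: 0.126
t 23.65 tcp [463.3 363.4 169.3] jaw dir 71.99 tooly [ 0.006  0.004 -1.   ] j6 -0.72 grip 0.126 F [ 0.4  0.6 -1.4]
shift cm (tool x,y,z): [ 32.67   0.85 -43.21] twist deg: -51.01
```

View pics/s14.png

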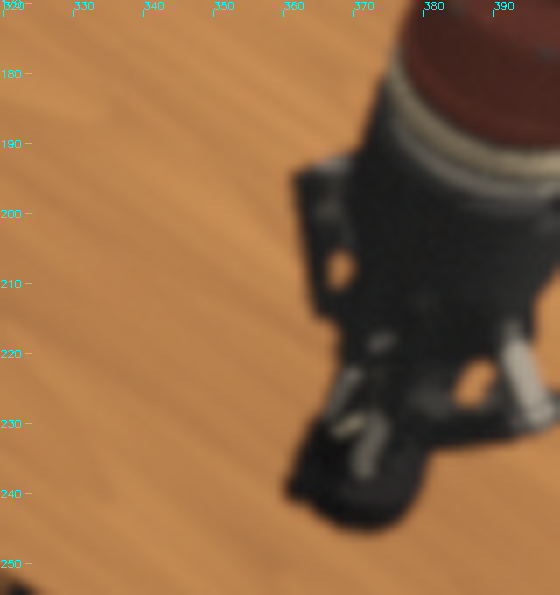

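```bash
python3 -m crank '[[[-1,2.72,0,-3.6,0],[-1,2.72,0,-3.6,0],[-1,2.72,0,-3.6,0],[-1,2.72,0,-3.6,0],[-1,2.72,0,-3.6,0],[-1,2.72,0,-3.6,0],[-1,2.72,0,-3.6,0],[-1,2.72,0,-3.6,0]]]';python3 -m crank '[[[-1,2.72,0,-3.6,0],[-1,2.72,0,-3.6,0],[-1,2.72,0,-3.6,0],[-1,2.72,0,-3.6,0],[-1,0,0,0,-10.2],[-1,0,0,0,-10.2],[-1,0,0,0,-10.2],[-1,0,0,0,-10.2]]]';python3 -m crank '[[[-1,0,0,0,-10.2],[-1,0,2,0,0],[-1,0,2.5,0,0],[-1,0,0,0,0],[-1,0,0,0,0]]]'
python3 - <<'E'
from h import *
plan(.6404,-.1485,.111,123)
s,t=snap('15')
crop(s,170,110,80,90,7,'pics/s15.png')
crop(t,255,140,60,50,9,'pics/t15.png')
E
```

```text
time: 24.75
tool_pos: [0.5782, 0.0198, 0.1621]
tool_rot: [-0.698, 0.698, -0.112, 0.109]
contact_force: [-0.9, 0.1, -0.8]
gripper_width: 0.123
time: 25.75
tool_pos: [0.6368, -0.149, 0.1616]
tool_rot: [0.694, -0.692, -0.14, 0.143]
contact_force: [0.1, -0.4, -0.1]
gripper_width: 0.121
time: 26.38
tool_pos: [0.638, -0.1493, 0.119]
tool_rot: [0.678, -0.678, -0.2, 0.201]
contact_force: [0.5, -0.3, -0.2]
gripper_width: 0.127
t 26.38 tcp [ 638.  -149.3  119. ] jaw dir 122.91 tooly [-0.001  0.001 -1.   ] j6 -2.49 grip 0.127 F [ 0.5 -0.3 -0.2]
shift cm (tool x,y,z): [ 0.25  0.8  -0.07] twist deg: -0.09
```

View pics/s15.png

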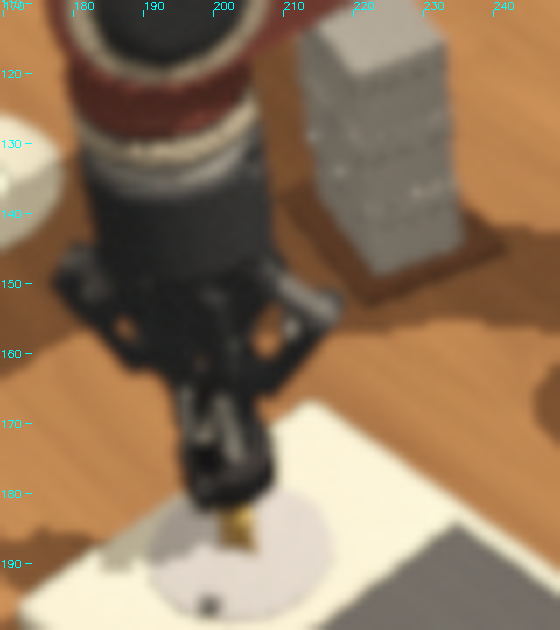

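View pics/t15.png

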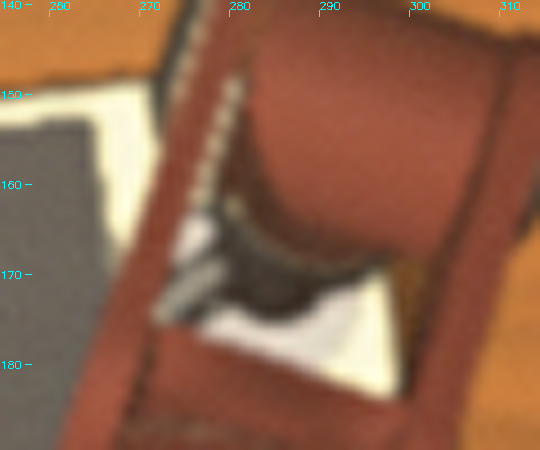

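```bash
cat > ok.py <<'E'
import sys
from h import *
s=load(sys.argv[1]); x,y,z,th=map(float,sys.argv[2:6])
a=np.linspace(0,2*np.pi,60); th=np.radians(th)
ci=lambda R,zz:np.c_[x+R*np.cos(a),y+R*np.sin(a),a*0+zz]
pt=lambda r,l,zz:[x+r*np.cos(th)-l*np.sin(th),y+r*np.sin(th)+l*np.cos(th),zz]
bar=lambda zz:np.array([pt(u,v,zz) for u,v in((.021,.006),(.021,-.006),(-.021,-.006),(-.021,.006))])
P=[ci(.0235,z),ci(.0235,z+.02),bar(z+.044),np.array([pt(.0235,0,z+.014),pt(.032,0,z+.014)])]
crop(s,180,155,42,42,15,sys.argv[6],P)
E
python3 ok.py scene_15 .6374 -.1480 .0937 33 pics/k15.png
```

```text
(no output)
```

View pics/k15.png

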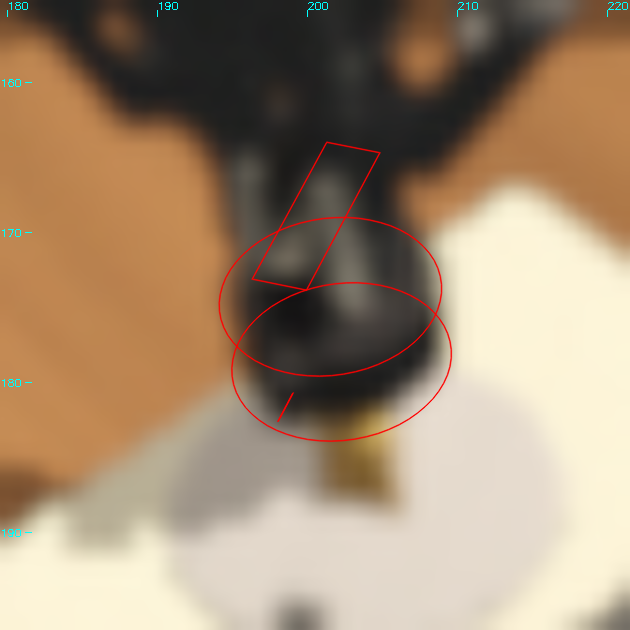

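```bash
sed -i 's/crop(s,180,155,42,42,15/X=list(map(int,sys.argv[7:9])) if len(sys.argv)>7 else [180,155]\ncrop(s,*X,42,42,15/' ok.py; python3 ok.py scene_11 .4585 .3614 0 -17.5 pics/k11.png 337 244
```

```text
(no output)
```

View pics/k11.png

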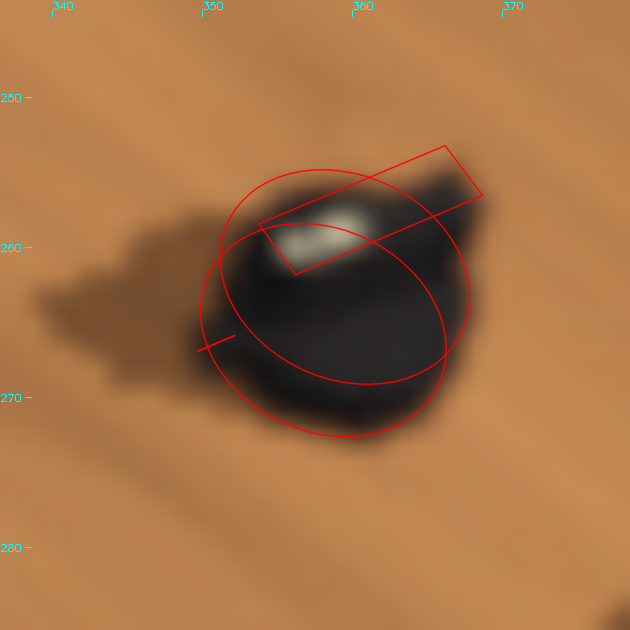

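```bash
python3 -c "
from h import *
plan(.6402,-.1480,.101,123)"; python3 -m crank '[[[-1,0.25,0.8,0,0],[-1,0,0.8,0,0],[-1,0,0,0,0]]]'
python3 - <<'E'
from h import *
plan(.6402,-.1480,.101,123)
s,t=snap('16')
crop(s,180,155,42,42,15,'pics/s16.png')
E
```

```text
t 26.48 tcp [ 638.9 -149.6  120.7] jaw dir 122.94 tooly [ 0.001 -0.    -1.   ] j6 -2.49 grip 0.122 F [ 0.2 -1.   0.2]
shift cm (tool x,y,z): [0.2  1.97 0.07] twist deg: -0.06
time: 26.85
tool_pos: [0.6397, -0.1478, 0.1024]
tool_rot: [0.678, -0.678, -0.2, 0.201]
contact_force: [0.2, 0.3, -0.5]
gripper_width: 0.123
t 26.85 tcp [ 639.7 -147.8  102.4] jaw dir 122.98 tooly [-0.002  0.001 -1.   ] j6 -2.49 grip 0.123 F [ 0.2  0.3 -0.5]
shift cm (tool x,y,z): [ 0.03  0.14 -0.05] twist deg: -0.02
```

View pics/s16.png

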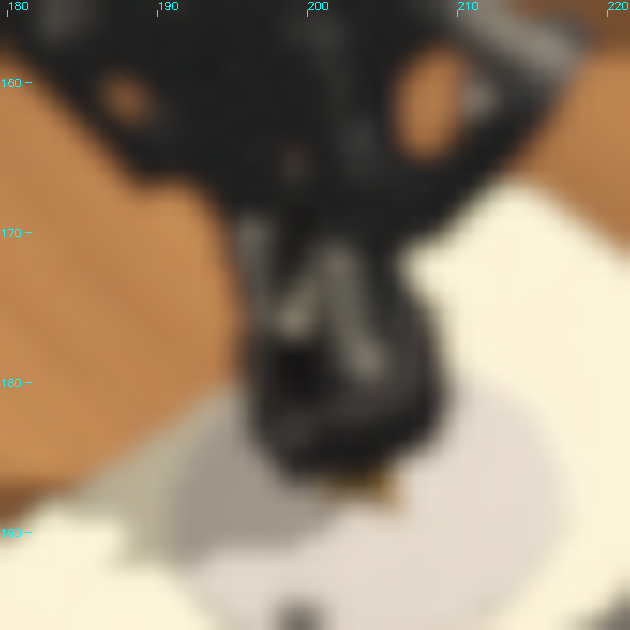

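```bash
python3 -m crank '[[[-1,0,0.3,0,0],[-1,0,0.3,0,0],[-1,0,0.1,0,0],[-1,0,0,0,0]]]'; python3 -m crank '[[[-1,0,0.15,0,0],[-1,0,0,0,0]]]'; python3 -c "
from h import *
plan(.6402,-.1480,.101,123)"
```

```text
time: 27.45
tool_pos: [0.6404, -0.1481, 0.0966]
tool_rot: [0.678, -0.678, -0.201, 0.201]
contact_force: [0.7, -0.3, -0.1]
gripper_width: 0.125
time: 27.7
tool_pos: [0.6404, -0.1481, 0.0952]
tool_rot: [0.678, -0.678, -0.201, 0.201]
contact_force: [0.2, -0.4, -2.0]
gripper_width: 0.127
t 27.7 tcp [ 640.4 -148.1   95.2] jaw dir 122.98 tooly [-0.  0. -1.] j6 -2.49 grip 0.127 F [ 0.2 -0.4 -2. ]
shift cm (tool x,y,z): [-0.01 -0.58  0.02] twist deg: -0.02
```

```bash
python3 -m crank '[[[-1,0,0.2,0,0],[-1,0,0,0,0]]]'; python3 -m crank '[[[-1,0,0.2,0,0],[-1,0,0,0,0]]]'
```

```text
time: 27.95
tool_pos: [0.6403, -0.148, 0.093]
tool_rot: [0.678, -0.678, -0.201, 0.201]
contact_force: [-0.1, -0.5, -0.5]
gripper_width: 0.123
time: 28.2
tool_pos: [0.6403, -0.148, 0.091]
tool_rot: [0.678, -0.678, -0.201, 0.201]
contact_force: [-0.1, -0.8, -0.3]
gripper_width: 0.125
```

```bash
python3 -m crank '[[[-1,0,0.2,0,0],[-1,0,0.2,0,0],[-1,0,0,0,0]]]'; python3 -m crank '[[[-1,0,0.2,0,0],[-1,0,0.2,0,0],[-1,0,0,0,0]]]'
python3 - <<'E'
from h import *
s,t=snap('17')
crop(s,180,155,42,42,15,'pics/s17.png')
E
```

```text
time: 28.58
tool_pos: [0.6403, -0.148, 0.087]
tool_rot: [0.678, -0.678, -0.201, 0.201]
contact_force: [0.3, 1.6, -1.1]
gripper_width: 0.121
time: 28.95
tool_pos: [0.6403, -0.148, 0.083]
tool_rot: [0.678, -0.678, -0.201, 0.201]
contact_force: [0.3, -0.2, -0.5]
gripper_width: 0.121
```

View pics/s17.png

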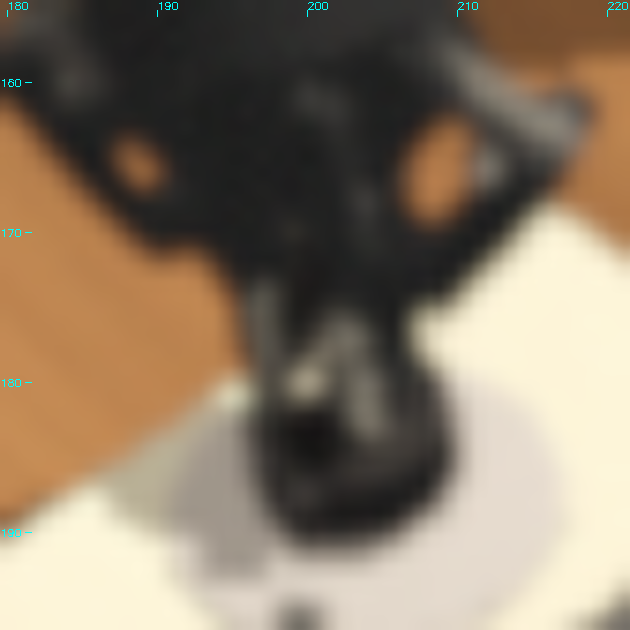

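```bash
for i in 1; do python3 -m crank '[[[-1,0,0.2,0,0],[-1,0,0,0,0]]]'; done; python3 -m crank '[[[-1,0,0.2,0,0],[-1,0,0,0,0]]]'; python3 -m crank '[[[-1,0,0.2,0,0],[-1,0,0,0,0],[-1,0,0,0,0]]]'
```

```text
time: 29.3
tool_pos: [0.6405, -0.1481, 0.0814]
tool_rot: [-0.678, 0.678, 0.201, -0.201]
contact_force: [-0.1, 0.1, -0.6]
gripper_width: 0.124
time: 29.55
tool_pos: [0.6407, -0.1482, 0.08]
tool_rot: [-0.678, 0.678, 0.201, -0.201]
contact_force: [-2.0, 0.1, 3.9]
gripper_width: 0.119
time: 29.92
tool_pos: [0.6407, -0.1482, 0.0782]
tool_rot: [-0.678, 0.678, 0.201, -0.201]
contact_force: [-1.5, 0.4, 5.8]
gripper_width: 0.122
```

```bash
python3 -m crank '[[[-1,0,0.2,0,0],[-1,0,0,0,0]]]'; python3 -m crank '[[[-1,0,0.15,0,0],[-1,0,0,0,0],[-1,0,0,0,0]]]'
```

```text
time: 30.18
tool_pos: [0.6408, -0.1482, 0.0765]
tool_rot: [-0.678, 0.678, 0.201, -0.201]
contact_force: [-2.5, 0.6, 7.5]
gripper_width: 0.122
time: 30.55
tool_pos: [0.6408, -0.1482, 0.0753]
tool_rot: [-0.678, 0.678, 0.201, -0.201]
contact_force: [-4.2, 1.8, 8.6]
gripper_width: 0.127
```

```bash
python3 -m crank '[[[-1,-0.05,0.06,0,0],[-1,0,0,0,0],[-1,0,0,0,0],[-1,0,0,0,0]]]'
python3 - <<'E'
from h import *
s,t=snap('18')
plan(.6402,-.1480,.101,123)
crop(s,175,90,90,85,7,'pics/s18.png')
crop(s,180,160,42,42,15,'pics/s18k.png')
import cv2
cv2.imwrite('pics/s18f.png',cv2.resize(s['frame'][:,:,::-1],(800,600),interpolation=cv2.INTER_CUBIC))
E
```

```text
time: 31.05
tool_pos: [0.6408, -0.1483, 0.0752]
tool_rot: [-0.678, 0.678, 0.201, -0.2]
contact_force: [-3.7, 1.7, 9.1]
gripper_width: 0.122
t 31.15 tcp [ 640.8 -148.2   75.2] jaw dir 122.99 tooly [ 0.001  0.    -1.   ] j6 -2.49 grip 0.124 F [-3.   2.1  9. ]
shift cm (tool x,y,z): [-0.03 -2.58  0.05] twist deg: -0.01
```

View pics/s18k.png

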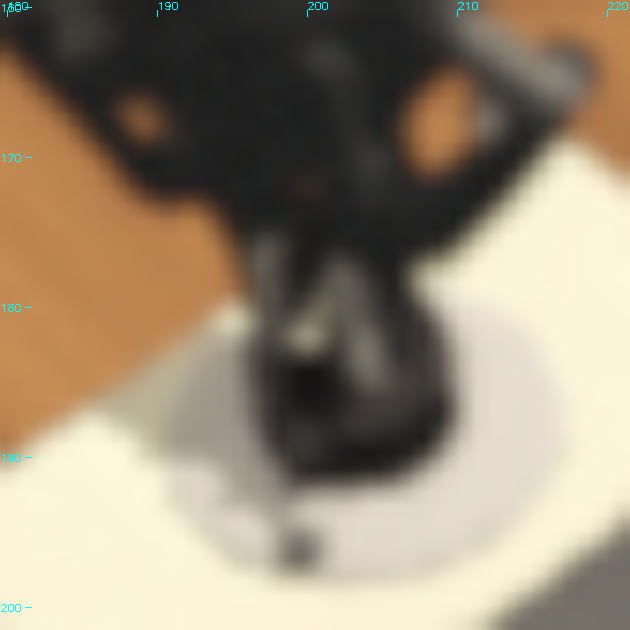

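View pics/s18f.png

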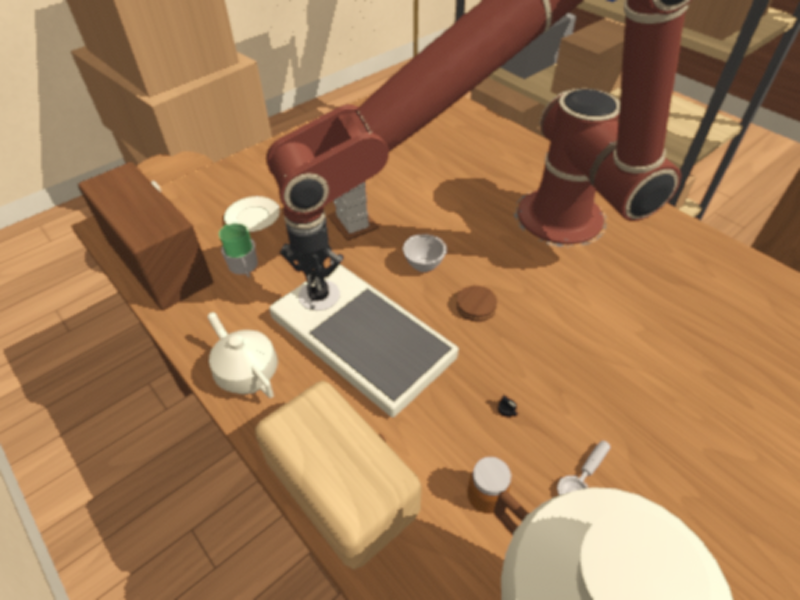

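```bash
python3 - <<'E'
from h import *
t=load('top_18'); crop(t,295,190,70,60,10,'pics/t18.png')
a=load('top0')
E
```

```text
(no output)
```

View pics/t18.png

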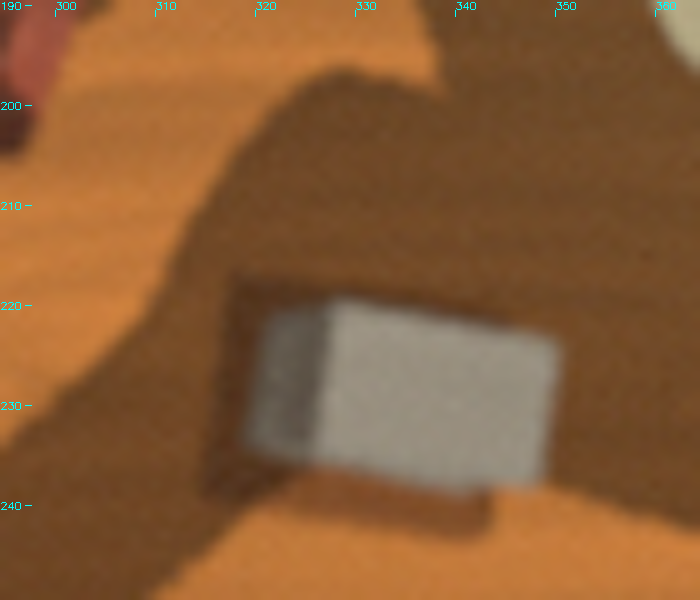

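View pics/s18.png

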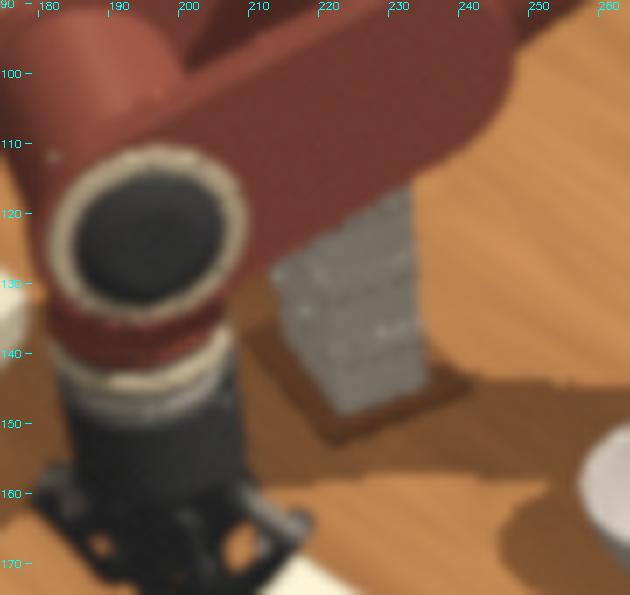

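```bash
python3 -c "
from plant import *
print(job_done()); s=state(); print(s['time'],s['contact_force'],s['tool_pos'])"
```

```text
the job is handed in; nothing more can be done
None
the job is handed in; nothing more can be done
```

I stacked the two plate tins on the coaster tin, then fitted the larger knob on the spindle and handed in with the gripper still holding it pressed down. I handed in after about 31 s of the 72 s allowed, and no verdict is reported.

**Tins:** The tin farther from the spindle went on first, then the nearer one. The last pictures show a straight, upright column of three on the coaster, with the gripper clear of it. In both views the placing error looked like about 3 mm or less.

**Knob:**
- I turned the nose to about 33°, the direction of the rib and the flat, measured in both cameras.
- It slid down over the spindle with no real resistance. It met the spring at the height expected for fully home.
- At the end the force was 9 N upward, which means about 5 mm pressed by the spring figures. The tool height gives about 5.5 mm, leaving the skirt about 2 mm above the bezel.

**Checks that disagreed:**
- The two cameras differed by up to about 8 mm in y until I corrected for a half-pixel offset. They then agreed to about 3 mm.
- The cameras read x about 4 mm lower than the robot does. I made up for this with relative moves and close looks.
- A side force of about 4 N remained on the knob, so it sits slightly against one side of the spindle.
- The last 0.6 mm of press barely moved the tool, so it may be close to the stop.

The bystanders I could see in the last picture had not moved noticeably. I did not measure them.

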